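# Build up an injector nozzle stack on its holder

### The job

Build up the injector on the upturned holder in the assembly fixture, in this order: lay the distance plate flat on the holder's face round the thrust spindle, stand the long nozzle with the stepped tip on it (pull it level out of the open front of its spring clip), put the cap nut over the nozzle so that it sits square on the end of the holder's thread, ready to be run down, and cover the protruding tip with the white dust cap, resting on the nut. Lower each part into place and let it go before you fetch the next; do not drop any of them. Leave the two short blunt nozzles in their clips.

Things in the scene. Friction and masses are not known exactly. Their poses are not given: they have to be found in the camera images.
- holder: Fixed fixture, base 120 x 100 mm; jaws 64 x 82 mm, 64 mm high (clamp bar to 65 mm on +y) grip an upturned steel injector holder, 58 mm dia at most, ending in a 50 mm dia thread with a flat face 120 mm above the bench. A fixed dark spindle, 10 mm dia, rounded, stands 22.5 mm out of the face's middle and centres plate and nozzle. Origin: on the bench under the holder's axis; z up.
- seat (a point): Centre of the holder's flat end face, 120 mm above the bench, on the holder's axis at the foot of the protruding spindle; z up.
- strip: Fixed clip strip, 214 mm along y, floor 6 mm thick, back rail 36 mm high at x 20 to 27 mm. Clips at y -70, 0, 70 mm, each holding a standing nozzle at x = 0. Sprung arms grip the shank 24 to 32 mm above the bench, just over the wider collar: a nozzle cannot be lifted out, only pulled level to -x (4 to 10 N, free after 40 mm). Origin: on the bench under the middle clip; z up.
- nozzle: The nozzle to fit: bright steel, 60 mm high. Collar 36 mm dia, 16 mm high at the bottom, with a blind bore 15 mm dia, 16 mm deep from below; shank 22 mm dia from 16 to 48 mm; then a cone to a rounded tip 10 mm dia. Stands tip up in one of the strip's three clips, its underside 6 mm above the bench. About 0.17 kg. Origin: centre of its underside; z up to the tip.
- blunt_a: A shorter nozzle that stays in its clip: same collar and shank, but only 40 mm high with a flat blunt end and no tip. Origin: centre of its underside, 6 mm above the bench.
- blunt_b: A second short blunt nozzle like blunt_a, 40 mm high, with a dark 10 mm hole in its flat end; it too stays in its clip. Origin: centre of its underside, 6 mm above the bench.
- plate: Distance plate: bright steel disc 36 mm dia, 10 mm thick, with a 15 mm hole through its middle, lying flat on the bench; both faces alike. About 0.07 kg. Origin: centre of its underside; z up.
- nut: Cap nut: dark steel sleeve 58 mm outer dia, 42 mm high, mouth down on the bench; 44 mm bore from below, at the top an 8 mm thick inward flange with a 30 mm hole and four dark slots. Fitted, its lower rim rests on the holder's 50 mm end face, round plate and nozzle with play, and the nozzle stands 28 mm out of its top. About 0.38 kg. Origin: centre of its underside; z up.
- cap: Dust cap: plain white plastic, 40 mm outer dia, 38 mm high, closed top, mouth down on the bench; bore 31 mm dia, 34 mm deep from below. Fitted over the nozzle's end it rests on top of the nut, 162 mm above the bench. About 0.03 kg. Origin: centre of its underside; z up.
There are look-alikes about, which are no part of the job. Of the things that look like the nut, take the one that is farthest to the robot's right at the start.

How it is judged:
On the way, in this order (a step that is already met when the one before it is completed fails the run):
1. the distance plate lies flat on the holder's face, round the spindle, and is let go (z of plate in the frame of seat between -0.003 and 0.003 m and horizontal distance between plate and seat below 0.006 m and angle between plate's own z axis and vertical below 0.12 rad and contact force between plate and the fingers below 0.05 N), for 0.2 s.
2. the long nozzle stands on the plate, tip up, and is let go (z of nozzle in the frame of seat between 0.007 and 0.0135 m and horizontal distance between nozzle and seat below 0.007 m and angle between nozzle's own z axis and vertical below 0.12 rad and contact force between nozzle and the fingers below 0.05 N), for 0.2 s.
3. the cap nut is over the nozzle, sits on the holder's thread, and is let go (z of nut in the frame of seat between -0.003 and 0.004 m and horizontal distance between nut and seat below 0.01 m and angle between nut's own z axis and vertical below 0.12 rad and contact force between nut and the fingers below 0.05 N), for 0.2 s.
4. the dust cap is over the nozzle tip, sits on the nut, and is let go (z of cap in the frame of seat between 0.038 and 0.046 m and horizontal distance between cap and seat below 0.011 m and angle between cap's own z axis and vertical below 0.12 rad and contact force between cap and the fingers below 0.05 N), for 0.2 s.
At the end, for the whole second after the job is handed in: All upright (0.12 rad), released, at rest. Underside above the holder's face and centre off its axis, mm: plate -3 to 3, under 6; nozzle 7 to 13.5, under 7; nut -3 to 4, under 10; cap 38 to 46, under 11. Both blunt nozzles within 8 mm of their start (all of step 1 and all of step 2 and all of step 3 and all of step 4 and linear speed of each of plate, nozzle, nut, cap below 0.02 m/s and angular speed of each of plate, nozzle, nut, cap below 0.2 rad/s and distance of each of blunt_a, blunt_b from where it was at the start of the episode below 0.008 m); the robot touches nothing.
It fails at once if the distance plate is dropped (falls free faster than 0.7 m/s) (contact force between plate and the fingers below 0.01 N and linear speed of plate above 0.7 m/s).
It fails at once if the nozzle is dropped (falls free faster than 0.7 m/s) (contact force between nozzle and the fingers below 0.01 N and linear speed of nozzle above 0.7 m/s).
It fails at once if the cap nut is dropped (falls free faster than 0.7 m/s) (contact force between nut and the fingers below 0.01 N and linear speed of nut above 0.7 m/s).
It fails at once if the dust cap is dropped (falls free faster than 0.7 m/s) (contact force between cap and the fingers below 0.01 N and linear speed of cap above 0.7 m/s).
It also fails if it takes over 104 s, if anything falls off the work surface, if the arm or the gripper's body presses on something with over 40 N, if the wrist force passes 120 N, or if a joint passes its speed limit or range.

### The arm

A 6-joint arm with a two-finger parallel gripper is mounted at the origin on the work surface. World frame = base frame: x ahead of the robot, y to its left, z up, the work surface at z = 0. Lengths are in m, angles in rad, forces in N, time in s.
With the tool pointing down it reaches from about 0.3 to 0.775 m from the base axis. Payload 14.6 kg.
Tool frame: the origin (TCP) lies at the very end of the fingers, on their centre line; the grasp point (between the pads) lies ctrl.grasp_offset behind it (ctrl.grasp_offset is the distance from the TCP to the grasp point, in m); z points along the fingers, y is the direction in which the jaws open and shut (so a half turn about z gives the same grasp; the last joint's range is limited). The gripper opens to 94 mm and grips with 3 to 60 N. Pads are 16 mm wide; open, the fingers measure 119 mm over their backs; the gripper's body (75 mm by 177 mm) begins 78 mm behind the grasp point.
Start: joints at [1.183, 0.3, 1.521, -0, 1.321, -0.067], TCP at [0.173, 0.522, 0.205] pointing down, gripper open.
Joint ranges: [-3.03, 3.03], [-0.79, 2.21], [0.23, 2.52], [-1.04, 4.18], [0, 3.07], [-2.55, 2.55]. Speed limits (rad/s): [2.22, 2.22, 2.57, 3.14, 3.14, 3.14].

### API

Orientations are given as [roll, pitch, yaw] about the fixed x, y, z axes, in that order (R = Rz(yaw) Ry(pitch) Rx(roll)).
In Python, from station import ctrl gives the robot as it stands. The module is installed in compiled form; this text tells all that it offers.
- The arm moves only by the tool carry_out, never from a script. Its argument "deltas" is a list of rows, each an object of numbers: "x", "y", "z": the shift along the tool's x, y, z in units of 0.02 m (1.0 is 0.02 m); "wx", "wy", "wz": the turn, a rotation vector about the tool's x, y, z in units of 0.08 rad (1.0 is 0.08 rad); "jaw": the opening in per cent of the stroke, from 0 (shut) to 100 (fully open). A call has 1 to 12 rows; each row shifts and turns the commanded pose from where the row before left it, along the tool's axes as they then stand; what a row does not reach is not made up. A row lasts 1/12 s, in which the tool goes at most 41.7 mm and 7.16 degrees, less where a joint would pass 70% of its speed; a pose out of reach is approached as far as the arm can. A call with a number of a shift or a turn outside -1 to 1 is refused whole. A call with a gripper value outside its range is refused whole. The fingers move at their own pace and stop on an object; "squeeze" is the grip in N (left out, the last holds). Time passes only in rows, so rows that do not move let the fingers close. It gives the time, the measured TCP pose, the force and the opening at its end, in the units of the state.
- ctrl.get_obs(): the state, without advancing time (a new reading comes with each control period).
- ctrl.camera(name): name is "scene" or "top" or "wrist"; returns the picture (420x560x3 uint8, blue, green, red); there is no depth.
- ctrl.camera_params(name): a dict with "mtx" (3x3 intrinsics, pixels), "origin" and "attitude" of the camera in the world. Camera axes: x right, y down, z forward; pixel columns grow to the right and rows downward; lengths in m; the calibration is good to about 2 mm. A picture is of the moment at which its call begins: read the wrist's pose just before it. camera_params takes no time and is no camera call; for the wrist camera it gives the pose at the moment of the call.
- ctrl.hand_in(): hands the job in, once; it reports no verdict.
Trained networks look in the newest picture that a camera, given by its name, has taken for a name from the list of things; names that differ only in an ending like _2 or _b are one class to them, and where a whole thing is asked for, a point or a joint stands for the part that bears it (a point fixed in the world has none). Each returns a list of dicts, best first, with "conf" (0 to 1); they miss things now and then, are a little off and sometimes report something else, mostly with a low value. They report only what shows in the picture. A call takes as long as a camera call. They do not tell look-alikes from the thing itself.
- ctrl.boxes_of(camera, label): "rect" ([left, top, right, bottom] in pixels, round what is visible of it).
- ctrl.mark_of(camera, label): "position" ([row, column] in pixels: a listed point, or the origin of a listed thing).
The state is a dict: "time_s": time; "qpos": joint angles; "joint_vel": joint speeds; "tau": joint torques, N m; "ee_pos": TCP position; "eef_rot": TCP orientation; "force": force on the tool from outside, world axes, zero at the start; "moment": the same for the moment, N m; "grip_width": finger opening in m.
Only numpy, scipy, OpenCV 4.12 (cv2) and the standard library are available. Lean on these libraries where they do the work, as an engineer would, in place of code of your own. Each camera call takes 0.05 s, during which the arm holds its last target.

## Working session

There is one attempt and no reset: what is moved stays moved. The work goes in short steps, Python scripts to look and compute and a tool call to move; the robot and the scene stay as the last step left them, time stands still between calls to the robot, and variables do not carry over. Pictures are saved under pics/ and viewed, and the job is handed in when it is done.

Besides the shell and the picture viewer there is one more tool, called after "Request:" as name(argument=value, ...), one argument or row to a line, values as JSON. carry_out: Moves the arm, as the interface text tells. Its arguments: {"type":"object","properties":{"deltas":{"type":"array"},"squeeze":{"type":"number"}},"required":["deltas"]}

```bash
ls; mkdir -p pics
python3 - <<'E'
from station import ctrl
import cv2, numpy as np
o=ctrl.get_obs(); print(o)
print(ctrl.grasp_offset)
for n in ("scene","top","wrist"):
    cv2.imwrite(f"pics/{n}0.png",ctrl.camera(n)); print(n,ctrl.camera_params(n))
print(ctrl.get_obs()["time_s"])
E
```

```text
pics
{'time_s': 0.0, 'qpos': array([ 1.18339461e+00,  3.00468634e-01,  1.52157026e+00,  1.47912170e-05,
        1.32070267e+00, -6.66217457e-02]), 'joint_vel': array([-0.0012223 ,  0.0004984 ,  0.00084997, -0.00111035,  0.00053352,
       -0.00105686]), 'tau': array([ 8.45510949e-04, -5.31803906e+01, -3.52753866e+01,  7.08937598e-02,
        2.42470315e-02, -5.97136454e-05]), 'ee_pos': array([0.17333113, 0.52170053, 0.20489226]), 'eef_rot': array([-3.14044725e+00, -9.07808639e-05,  2.82080896e+00]), 'force': array([-0.6901178 ,  0.43416184, -0.44619638]), 'moment': array([ 0.00979193, -0.01758062, -0.02895621]), 'grip_width': 0.09415758082950598}
0.0188
scene {'mtx': array([[391.08855406,   0.        , 277.57102639],
       [  0.        , 391.08855406, 210.94639227],
       [  0.        ,   0.        ,   1.        ]]), 'origin': array([0.80714734, 0.57721074, 0.60701909]), 'attitude': array([-2.24122252,  0.00958664,  2.60774763])}
top {'mtx': array([[471.38608077,   0.        , 282.3494106 ],
       [  0.        , 471.38608077, 209.86081076],
       [  0.        ,   0.        ,   1.        ]]), 'origin': array([ 0.39644127, -0.01093998,  0.99517026]), 'attitude': array([-3.07916074,  0.00586331, -1.56398927])}
wrist {'mtx': array([[356.53914963,   0.        , 276.55522989],
       [  0.        , 356.53914963, 212.20464341],
       [  0.        ,   0.        ,   1.        ]]), 'origin': array([0.11028542, 0.54323168, 0.38464937]), 'attitude': array([2.91029488e+00, 6.90103096e-04, 1.25086913e+00])}
0.15
```

View pics/top0.png

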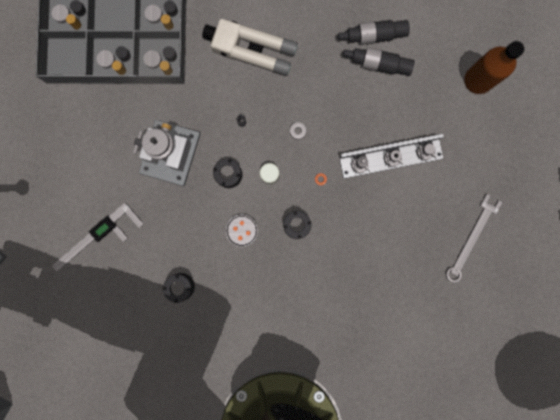

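View pics/scene0.png

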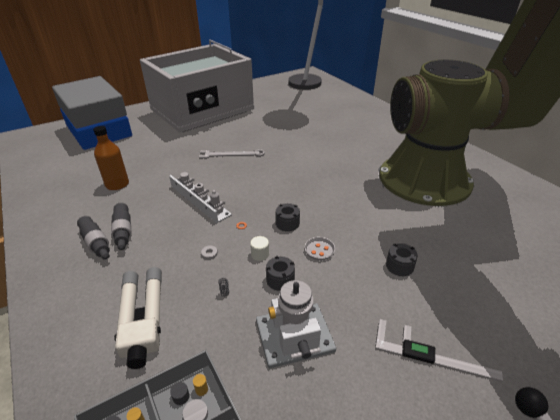

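View pics/wrist0.png

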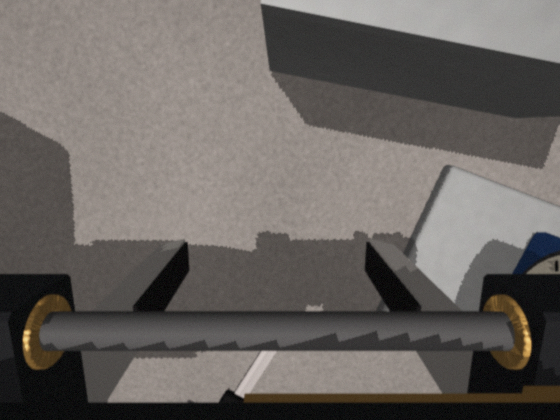

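```bash
cat > h.py <<'E'
from station import ctrl
import cv2, numpy as np
from scipy.spatial.transform import Rotation as R
def cam(n):
    p=ctrl.camera_params(n); return p["mtx"],np.array(p["origin"]),R.from_euler("xyz",p["attitude"]).as_matrix()
def ray(n,row,col,z,c=None):
    K,o,A=c or cam(n); d=A@np.linalg.inv(K)@[col,row,1]; return o+d*(z-o[2])/d[2]
def proj(n,P,c=None):
    K,o,A=c or cam(n); q=K@(A.T@(np.array(P)-o)); return q[:2]/q[2]  # col,row
def tool():
    o=ctrl.get_obs(); return np.array(o["ee_pos"]),R.from_euler("xyz",o["eef_rot"])
def to(P,yaw=None):
    """units for move to P; yaw: desired world angle of tool y axis"""
    p,r=tool(); print("units xyz",np.round(r.inv().apply(np.array(P)-p)/.02,2),"tool y dir deg",np.degrees(np.arctan2(*r.as_matrix()[[1,0],1])).round(1))
E
python3 - <<'E'
from h import *
Z=dict(plate=0,nozzle=.006,nut=0,cap=0,blunt_a=.006,holder=0,seat=.12,strip=0)
for l in Z:
  for n in ("top","scene"):
    for m in ctrl.mark_of(n,l):
        r,c=m["position"]; print(l,n,round(m["conf"],2),round(r),round(c),ray(n,r,c,Z[l]).round(4))
E
```

```text
plate top 0.66 130 296 [ 0.6305 -0.0329  0.    ]
plate scene 0.51 256 208 [ 0.6332 -0.0265  0.    ]
nozzle top 0.65 164 359 [ 0.556  -0.1669  0.006 ]
nozzle scene 0.74 210 216 [ 0.5554 -0.1592  0.006 ]
nut top 0.9 227 296 [ 0.4217 -0.0335  0.    ]
nut top 0.89 284 181 [0.3012 0.2066 0.    ]
nut top 0.56 173 228 [0.536  0.1104 0.    ]
nut scene 0.94 225 289 [ 0.4282 -0.0232  0.    ]
nut scene 0.7 268 403 [0.2953 0.2183 0.    ]
nut scene 0.56 282 279 [0.5378 0.1175 0.    ]
cap top 0.79 178 271 [0.5271 0.0199 0.    ]
cap scene 0.7 249 264 [0.5181 0.0179 0.    ]
blunt_a top 0.61 159 388 [ 0.5672 -0.2275  0.006 ]
blunt_a top 0.6 152 425 [ 0.5832 -0.305   0.006 ]
blunt_a scene 0.67 187 185 [ 0.5856 -0.2963  0.006 ]
blunt_a scene 0.59 198 201 [ 0.5678 -0.2272  0.006 ]
holder top 0.74 228 296 [ 0.4213 -0.0344  0.    ]
holder top 0.59 152 172 [0.5802 0.2323 0.    ]
holder scene 0.83 340 292 [0.5867 0.2436 0.    ]
seat top 0.9 138 150 [0.5855 0.2435 0.12  ]
seat scene 0.85 294 292 [0.5872 0.2401 0.12  ]
strip top 0.86 159 393 [ 0.5694 -0.2401  0.    ]
strip scene 0.95 200 201 [ 0.5689 -0.2292  0.    ]
```

Run:
```python
import cv2,numpy as np
t=cv2.imread("pics/top0.png"); s=cv2.imread("pics/scene0.png")
a=cv2.resize(t[120:190,330:450],(780,455),interpolation=cv2.INTER_CUBIC); cv2.imwrite("pics/c1.png",a)
b=cv2.resize(s[160:230,160:240],(640,560),interpolation=cv2.INTER_CUBIC); cv2.imwrite("pics/c2.png",b)
a=cv2.resize(t[110:260,200:330],(520,600),interpolation=cv2.INTER_CUBIC); cv2.imwrite("pics/c3.png",a)
b=cv2.resize(s[190:370,190:340],(500,600),interpolation=cv2.INTER_CUBIC); cv2.imwrite("pics/c4.png",b)
```

```text
(no output)
```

View pics/c1.png

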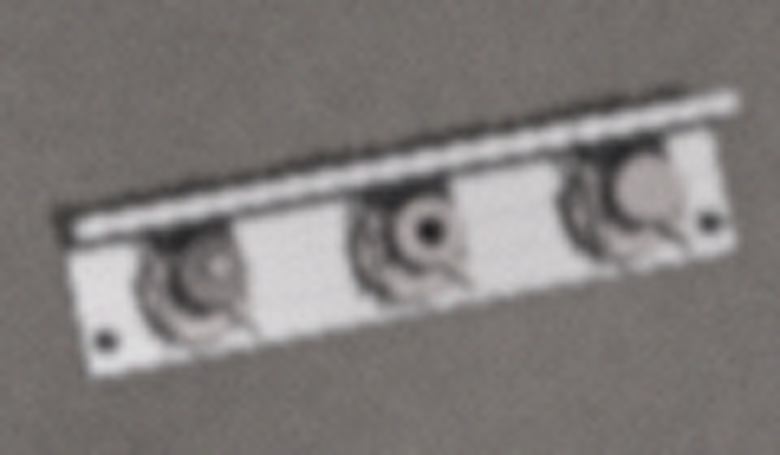

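View pics/c2.png

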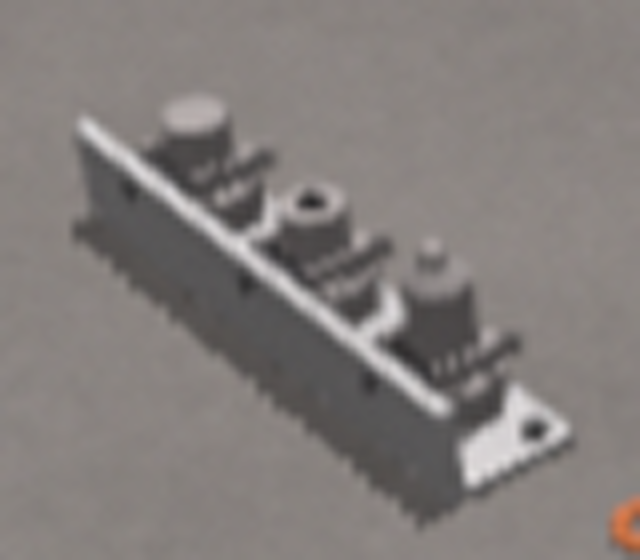

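View pics/c3.png

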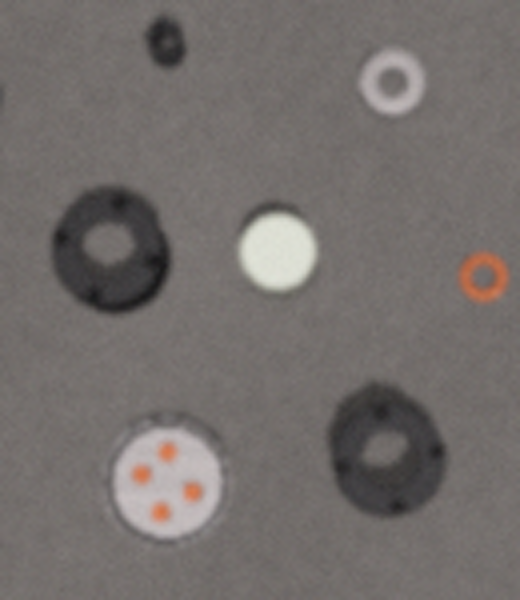

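View pics/c4.png

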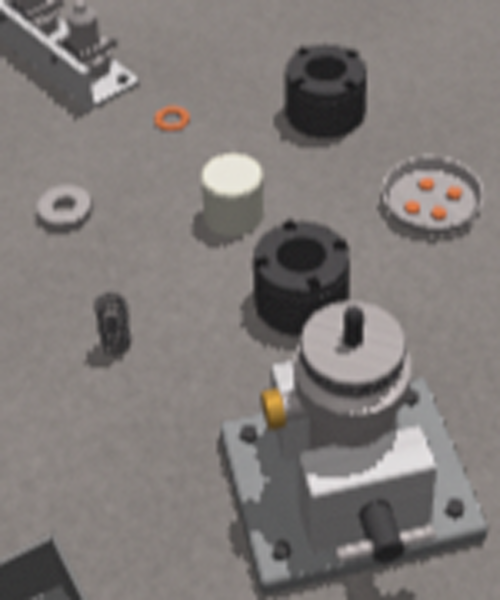

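Run:
```python
from h import *
p,r=tool()
for d in (0,.05,.1,.15): print(d,proj("wrist",p+r.apply([0,0,d])))
import cv2
t=cv2.imread("pics/top0.png"); s=cv2.imread("pics/scene0.png")
def v(n,c,r_,z): print(n,ray(n,r_,c,z).round(4))
v("top",298,130.5,.01);v("top",269.3,172.7,.038);v("top",297.2,224.6,.042)
# scene crops scale 500/150=3.333
f=lambda x,y:(190+x/3.3333,190+y/3.3333)
for nm,(x,y),z in (("plate",(64,205),.01),("cap",(232.5,174),.038),("nut",(325,74),.042),("spindletip",(353,311),.1425),("seatface",(354,345),.12)):
    c,q=f(x,y); print(nm,c,q); v("scene",c,q,z)
cv2.imwrite("pics/c5.png",cv2.resize(t[110:195,125:215],(630,595),interpolation=cv2.INTER_CUBIC))
```

```text
0 [275.74211885 256.57362281]
0.05 [275.89377284 230.41340793]
0.1 [275.99407398 213.11152723]
0.15 [276.06532906 200.82007273]
top [ 0.6264 -0.0367  0.01  ]
top [0.5322 0.0223 0.038 ]
top [ 0.4263 -0.0352  0.042 ]
plate 209.20019200192002 251.50061500615007
scene [ 0.6286 -0.0288  0.01  ]
cap 259.7506975069751 242.20052200522005
scene [0.5336 0.0291 0.038 ]
nut 287.5009750097501 212.20022200222002
scene [ 0.4319 -0.023   0.042 ]
spindletip 295.9010590105901 283.3009330093301
scene [0.5804 0.2407 0.1425]
seatface 296.2010620106201 293.5010350103501
scene [0.5804 0.2423 0.12  ]
```

View pics/c5.png

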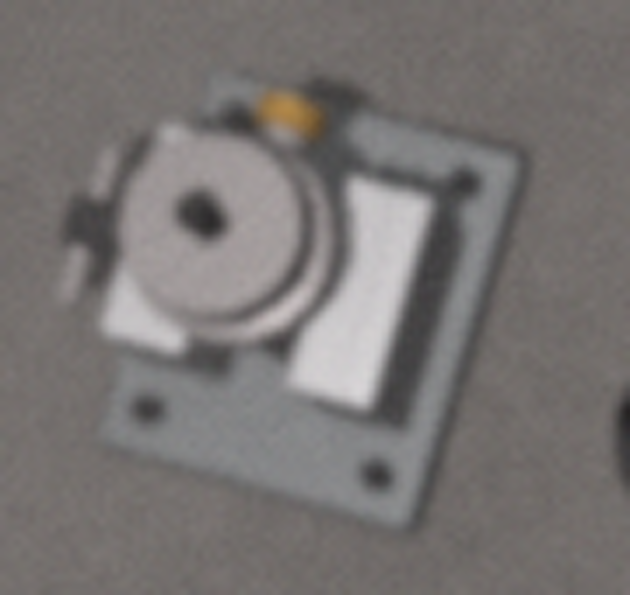

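Run:
```python
from h import *
print(ray("top",141.7,155,.12))
to([.628,-.033,.15])
```

```text
[0.57797836 0.23488257 0.12      ]
units xyz [-30.32 -19.17   2.77] tool y dir deg 71.6
```

Request:
carry_out(
  deltas=[
    {"x":-1,"y":-0.3,"z":-0.4},
    {"x":-1,"y":-0.3,"z":-0.4},
    {"x":-1,"y":-0.3,"z":-0.4},
    {"x":-1,"y":-0.3,"z":-0.4},
    {"x":-1,"y":-0.3,"z":-0.4},
    {"x":-1,"y":-0.3,"z":-0.4},
    {"x":-1,"y":-0.3,"z":-0.4},
    {"x":-1,"y":-0.3,"z":-0.4},
    {"x":-1,"y":-0.3,"z":-0.4},
    {"x":-1,"y":-0.3,"z":-0.4},
    {"x":-1,"y":-0.3,"z":-0.4},
    {"x":-1,"y":-0.3},
  ],
)

```text
invalid input
```

Request:
carry_out(
  deltas=[
    {"x":-1,"y":-0.3},
    {"x":-1,"y":-0.3},
    {"x":-1,"y":-0.3},
    {"x":-1,"y":-0.3},
    {"x":-1,"y":-0.3},
    {"x":-1,"y":-0.3},
    {"x":-1,"y":-0.3},
    {"x":-1,"y":-0.3},
    {"x":-1,"y":-0.3},
    {"x":-1,"y":-0.3},
    {"x":-1,"y":-0.3},
    {"x":-0.8,"y":-0.1},
  ],
)

```text
invalid input
```

Request:
carry_out(
  deltas=[
    {},
    {},
  ],
)

```text
invalid input
```

```bash
cat >> h.py <<'E'
def snap(n,f):
    c=cam(n); im=ctrl.camera(n); cv2.imwrite("pics/"+f,im); np.save("pics/"+f+".npy",np.array(c,dtype=object),allow_pickle=True); return im,c
E
python3 - <<'E'
from h import *
print(tool()[0],ctrl.get_obs()["time_s"])
im,c=snap("wrist","w1.png")
for m in ctrl.mark_of("wrist","seat"): print(m, ray("wrist",*m["position"],.12,c))
print(proj("wrist",[.579,.24,.12],c))
E
```

```text
[0.17340927 0.52192362 0.20543969] 0.95Traceback (most recent call last):
  File "<stdin>", line 3, in <module>
  File "h.py", line 16, in snap
    c=cam(n); im=ctrl.camera(n); cv2.imwrite("pics/"+f,im); np.save("pics/"+f+".npy",np.array(c,dtype=object),allow_pickle=True); return im,c
                                                                                     ~~~~~~~~^^^^^^^^^^^^^^^^
ValueError: could not broadcast input array from shape (3,3) into shape (3,)
```

View pics/w1.png

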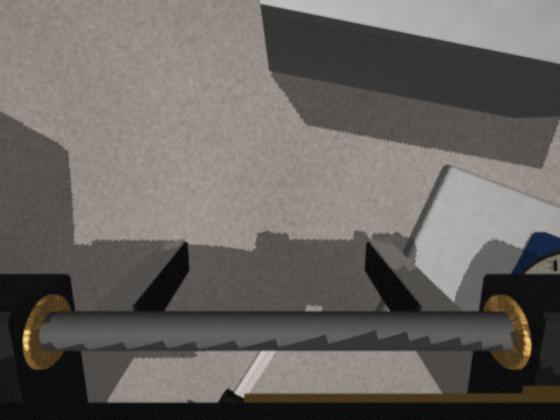

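Request:
carry_out(
  deltas=[
    {"x":-1,"y":-0.3,"z":-0.4,"wx":0,"wy":0,"wz":0,"jaw":100},
  ],
)

```text
time_s: 1.08
ee_pos: [0.1888, 0.5104, 0.2122]
eef_rot: [-3.14, -0.001, 2.823]
force: [-0.4, -0.3, -0.2]
grip_width: 0.0938
```

Request:
carry_out(
  deltas=[
    {"x":-1,"y":-0.3,"z":-0.4,"jaw":100},
    {"x":-1,"y":-0.3,"z":-0.4,"jaw":100},
    {"x":-1,"y":-0.3,"z":-0.4,"jaw":100},
    {"x":-1,"y":-0.3,"z":-0.4,"jaw":100},
    {"x":-1,"y":-0.3,"z":-0.4,"jaw":100},
    {"x":-1,"y":-0.3,"z":-0.4,"jaw":100},
    {"x":-1,"y":-0.3,"z":-0.4,"jaw":100},
    {"x":-1,"y":-0.3,"z":-0.4,"jaw":100},
    {"x":-1,"y":-0.3,"z":-0.4,"jaw":100},
    {"x":-1,"y":-0.3,"z":-0.4,"jaw":100},
    {"x":-1,"y":-0.3,"z":0,"jaw":100},
    {"x":-1,"y":-0.3,"z":0,"jaw":100},
  ],
)

```text
invalid input
```

Request:
carry_out(
  deltas=[
    {"x":-1,"y":-0.3,"z":-0.4,"wx":0,"wy":0,"wz":0,"jaw":100},
    {"x":-1,"y":-0.3,"z":-0.4,"wx":0,"wy":0,"wz":0,"jaw":100},
    {"x":-1,"y":-0.3,"z":-0.4,"wx":0,"wy":0,"wz":0,"jaw":100},
    {"x":-1,"y":-0.3,"z":-0.4,"wx":0,"wy":0,"wz":0,"jaw":100},
    {"x":-1,"y":-0.3,"z":-0.4,"wx":0,"wy":0,"wz":0,"jaw":100},
    {"x":-1,"y":-0.3,"z":-0.4,"wx":0,"wy":0,"wz":0,"jaw":100},
    {"x":-1,"y":-0.3,"z":-0.4,"wx":0,"wy":0,"wz":0,"jaw":100},
    {"x":-1,"y":-0.3,"z":-0.4,"wx":0,"wy":0,"wz":0,"jaw":100},
    {"x":-1,"y":-0.3,"z":-0.4,"wx":0,"wy":0,"wz":0,"jaw":100},
    {"x":-1,"y":-0.3,"z":-0.4,"wx":0,"wy":0,"wz":0,"jaw":100},
    {"x":-1,"y":-0.3,"z":0,"wx":0,"wy":0,"wz":0,"jaw":100},
    {"x":-1,"y":-0.3,"z":0,"wx":0,"wy":0,"wz":0,"jaw":100},
  ],
)

```text
time_s: 2.08
ee_pos: [0.3965, 0.3653, 0.294]
eef_rot: [3.141, 0.001, 2.821]
force: [1.1, 0.2, -0.3]
grip_width: 0.0939
```

Request:
carry_out(
  deltas=[
    {"x":-1,"y":-0.3,"z":0,"wx":0,"wy":0,"wz":0,"jaw":100},
    {"x":-1,"y":-0.3,"z":0,"wx":0,"wy":0,"wz":0,"jaw":100},
    {"x":-1,"y":-0.3,"z":0,"wx":0,"wy":0,"wz":0,"jaw":100},
    {"x":-1,"y":-0.3,"z":0,"wx":0,"wy":0,"wz":0,"jaw":100},
    {"x":-1,"y":-0.3,"z":0,"wx":0,"wy":0,"wz":0,"jaw":100},
    {"x":-1,"y":-0.3,"z":0,"wx":0,"wy":0,"wz":0,"jaw":100},
    {"x":-1,"y":-0.3,"z":0,"wx":0,"wy":0,"wz":0,"jaw":100},
    {"x":-1,"y":-0.3,"z":0,"wx":0,"wy":0,"wz":0,"jaw":100},
    {"x":-1,"y":-0.3,"z":0,"wx":0,"wy":0,"wz":0,"jaw":100},
    {"x":-1,"y":-0.1,"z":0,"wx":0,"wy":0,"wz":0,"jaw":100},
    {"x":-0.6,"y":0,"z":0,"wx":0,"wy":0,"wz":0,"jaw":100},
    {"x":0,"y":0,"z":0,"wx":0,"wy":0,"wz":0,"jaw":100},
  ],
)

```text
time_s: 3.08
ee_pos: [0.5805, 0.2448, 0.2926]
eef_rot: [-3.141, -0.001, 2.819]
force: [-0.4, 0.3, -0.6]
grip_width: 0.094
```

```bash
sed -i '/^def snap/,$d' h.py
cat >> h.py <<'E'
def snap(n,f):
    import pickle
    c=cam(n); im=ctrl.camera(n); cv2.imwrite("pics/"+f,im); pickle.dump(c,open("pics/"+f+".pkl","wb")); return im,c
def load(f):
    import pickle
    return pickle.load(open("pics/"+f+".pkl","rb"))
E
python3 - <<'E'
from h import *
print(tool()[0],ctrl.get_obs()["time_s"],ctrl.get_obs()["joint_vel"].max())
im,c=snap("wrist","w1.png")
for m in ctrl.mark_of("wrist","seat"): print(m, ray("wrist",*m["position"],.12,c))
print(proj("wrist",[.579,.24,.12],c))
E
```

```text
[0.58050284 0.24477698 0.29262486] 3.0833 0.05200516680460611
{'position': [199.1, 269.7], 'conf': 0.92} [0.58097989 0.23768706 0.12      ]
[271.24955494 196.54935358]
```

View pics/w1.png

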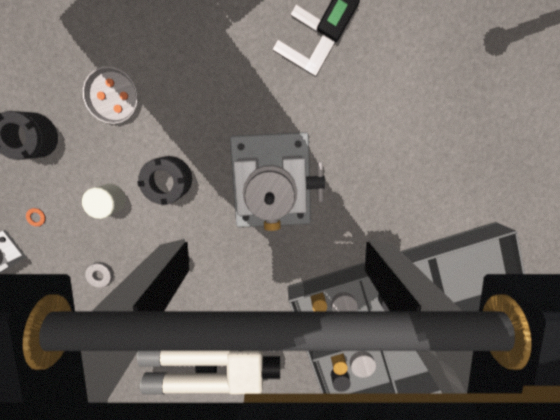

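Run:
```python
from h import *
im=cv2.imread("pics/w1.png");c=load("w1.png")
a=cv2.resize(im[155:240,225:325],(700,595),interpolation=cv2.INTER_CUBIC); cv2.imwrite("pics/c6.png",a)
b=cv2.resize(im[110:300,0:200],(632,600),interpolation=cv2.INTER_CUBIC); cv2.imwrite("pics/c7.png",b)
```

```text
(no output)
```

View pics/c6.png

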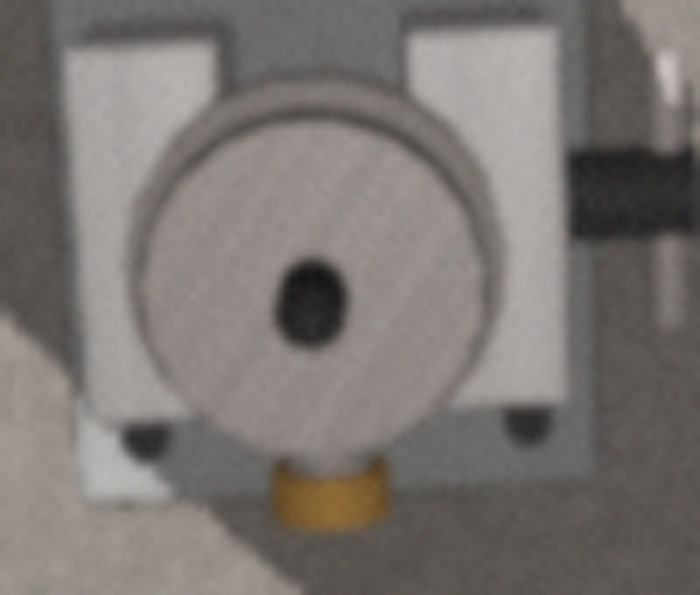

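View pics/c7.png

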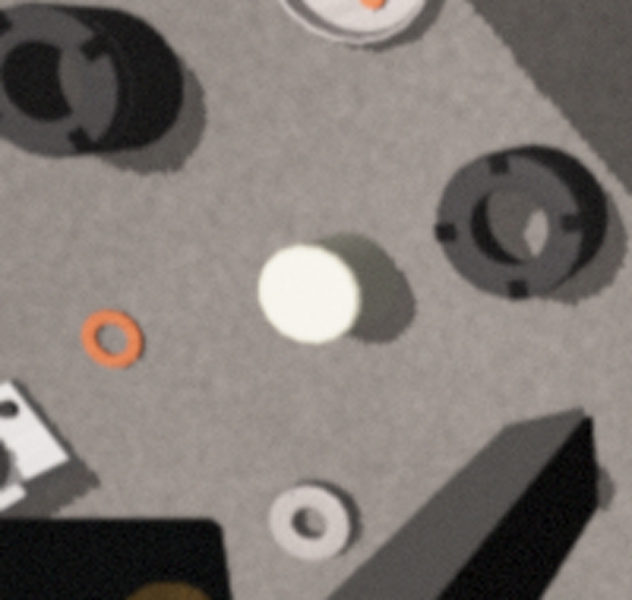

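Run:
```python
from h import *
c=load("w1.png")
print("seat",ray("",196,269.9,.12,c),"plate",ray("",274.9,98.7,.01,c),"cap",ray("",203,97.8,.038,c))
to([.628,-.033,.16])
```

```text
seat [0.57804004 0.23889344 0.12      ] plate [ 0.62728652 -0.03106714  0.01      ] cap [0.53282298 0.02656756 0.038     ]
units xyz [ -6.74 -12.46   6.65] tool y dir deg 71.6
```

Request:
carry_out(
  deltas=[
    {"x":-0.6,"y":-1,"z":0,"wx":0,"wy":0,"wz":0,"jaw":100},
    {"x":-0.6,"y":-1,"z":0.2,"wx":0,"wy":0,"wz":0,"jaw":100},
    {"x":-0.6,"y":-1,"z":0.5,"wx":0,"wy":0,"wz":0,"jaw":100},
    {"x":-0.6,"y":-1,"z":0.9,"wx":0,"wy":0,"wz":0,"jaw":100},
    {"x":-0.6,"y":-1,"z":1,"wx":0,"wy":0,"wz":0,"jaw":100},
    {"x":-0.6,"y":-1,"z":1,"wx":0,"wy":0,"wz":0,"jaw":100},
    {"x":-0.6,"y":-1,"z":1,"wx":0,"wy":0,"wz":0,"jaw":100},
    {"x":-0.6,"y":-1,"z":1,"wx":0,"wy":0,"wz":0,"jaw":100},
    {"x":-0.6,"y":-1,"z":1,"wx":0,"wy":0,"wz":0,"jaw":100},
    {"x":-0.6,"y":-1,"z":1,"wx":0,"wy":0,"wz":0,"jaw":100},
    {"x":-0.6,"y":-1,"z":1,"wx":0,"wy":0,"wz":0,"jaw":100},
    {"x":0,"y":-1,"z":0.5,"wx":0,"wy":0,"wz":0,"jaw":100},
  ],
)

```text
time_s: 4.18
ee_pos: [0.6282, -0.0239, 0.1092]
eef_rot: [-3.141, -0.002, 2.821]
force: [-0.4, 0.1, 0.6]
grip_width: 0.0939
```

Request:
carry_out(
  deltas=[
    {"x":0,"y":-0.35,"z":0.5,"wx":0,"wy":0,"wz":0,"jaw":100},
    {"x":0,"y":0,"z":0,"wx":0,"wy":0,"wz":0,"jaw":100},
  ],
)

```text
time_s: 4.35
ee_pos: [0.6251, -0.0304, 0.0999]
eef_rot: [-3.141, -0.003, 2.82]
force: [0.4, -1.0, -0.6]
grip_width: 0.094
```

Run:
```python
from h import *
print(tool()[0],ctrl.get_obs()["joint_vel"].max())
im,c=snap("wrist","w2.png")
for m in ctrl.mark_of("wrist","plate"): print(m, ray("wrist",*m["position"],0,c))
```

```text
[ 0.62512712 -0.03041259  0.09987933] 0.04093891585186883
{'position': [213.5, 274.1], 'conf': 0.76} [ 0.62465305 -0.03195228  0.        ]
```

View pics/w2.png

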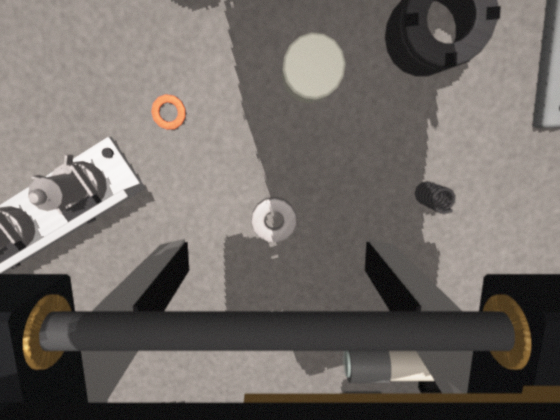

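Run:
```python
from h import *
im=cv2.imread("pics/w2.png");c=load("w2.png")
g=cv2.cvtColor(im,cv2.COLOR_BGR2GRAY)
m=((g[185:255,240:305])>150).astype(np.uint8)
n,l,st,ce=cv2.connectedComponentsWithStats(m); i=1+st[1:,4].argmax(); print(st[i],ce[i]+[240,185])
cn=max(cv2.findContours((l==i).astype(np.uint8),cv2.RETR_EXTERNAL,cv2.CHAIN_APPROX_NONE)[0],key=len)
(e,ax,_)=cv2.fitEllipse(cv2.convexHull(cn)); e=np.array(e)+[240,185]; print(e,ax)
P=ray("",e[1],e[0],.01,c); print(P); to([P[0],P[1],.003])
b=cv2.resize(im[100:270,0:300],(800,453),interpolation=cv2.INTER_CUBIC); cv2.imwrite("pics/c8.png",b)
```

```text
[   0    0   51   61 1649] [256.65676167 211.82959369]
[260.12381363 213.64749527] (53.17533874511719, 71.3754653930664)
[ 0.61911447 -0.04148143  0.01      ]
units xyz [ 0.16 -0.72  4.96] tool y dir deg 71.7
```

View pics/c8.png

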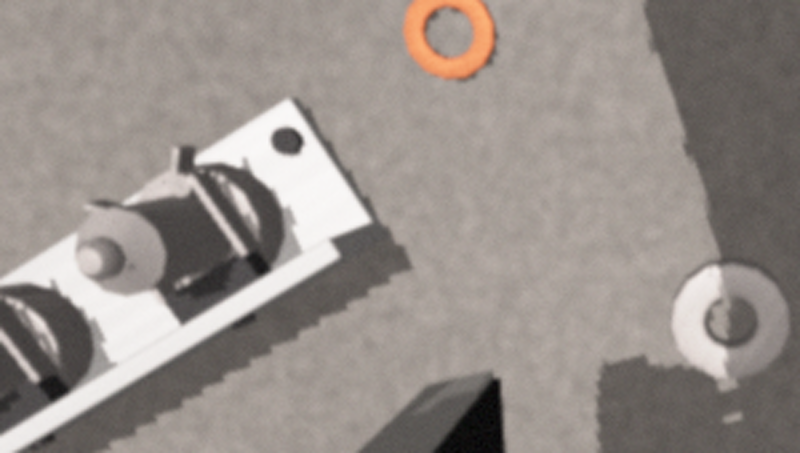

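Run:
```python
from h import *
c=load("w2.png")
P=ray("",219.8,273.9,.01,c); print(P); to([P[0],P[1],.002]); print(proj("",tool()[0]-[0,0,.09],c))
```

```text
[ 0.62717278 -0.03288446  0.01      ]
units xyz [-0.09 -0.18  5.01] tool y dir deg 71.7
[278.49934972 218.23869367]
```

Run:
```python
from h import *
for i in range(3):
    p,r=tool(); print(p,r.as_euler("xyz")); ctrl.camera("wrist")
P=[.6272,-.0329]; to([P[0],P[1],.002])
```

```text
[ 0.62657645 -0.02891732  0.102237  ] [3.14121402e+00 6.54152429e-04 2.82136909e+00]
[ 0.62692525 -0.02871797  0.1026558 ] [3.14100777e+00 1.49993080e-03 2.82182192e+00]
[ 0.62703387 -0.02872052  0.10274947] [3.14104617e+00 1.79859104e-03 2.82215171e+00]
units xyz [-0.06 -0.19  5.03] tool y dir deg 71.7
```

Request:
carry_out(
  deltas=[
    {"x":-0.05,"y":-0.2,"z":1,"wx":0,"wy":0,"wz":0,"jaw":60},
    {"x":0,"y":0,"z":1,"wx":0,"wy":0,"wz":0,"jaw":60},
    {"x":0,"y":0,"z":1,"wx":0,"wy":0,"wz":0,"jaw":60},
    {"x":0,"y":0,"z":1,"wx":0,"wy":0,"wz":0,"jaw":60},
    {"x":0,"y":0,"z":0.6,"wx":0,"wy":0,"wz":0,"jaw":60},
    {"x":0,"y":0,"z":0.2,"wx":0,"wy":0,"wz":0,"jaw":60},
    {"x":0,"y":0,"z":0,"wx":0,"wy":0,"wz":0,"jaw":60},
    {"x":0,"y":0,"z":0,"wx":0,"wy":0,"wz":0,"jaw":60},
    {"x":0,"y":0,"z":0,"wx":0,"wy":0,"wz":0,"jaw":60},
  ],
)

```text
time_s: 5.35
ee_pos: [0.6269, -0.0341, 0.0068]
eef_rot: [3.141, 0.002, 2.821]
force: [-0.0, 0.1, 0.3]
grip_width: 0.0563
```

Run:
```python
from h import *
p,r=tool();print(p)
im,c=snap("wrist","w3.png")
to([.6272,-.0329,.002])
```

```text
[ 0.62691172 -0.03414342  0.00684638]
units xyz [0.   0.07 0.24] tool y dir deg 71.6
```

View pics/w3.png

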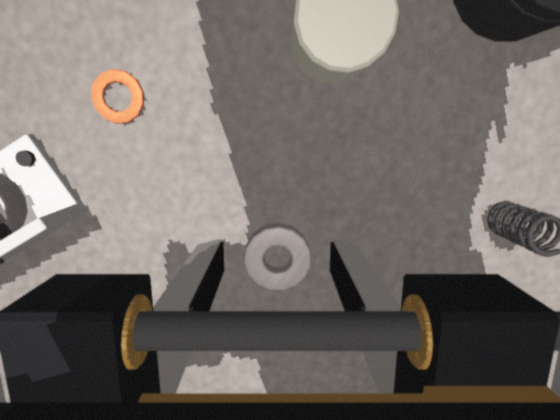

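Request:
carry_out(
  deltas=[
    {"x":0,"y":0.05,"z":0.2,"wx":0,"wy":0,"wz":0,"jaw":60},
    {"x":0,"y":0,"z":0,"wx":0,"wy":0,"wz":0,"jaw":60},
    {"x":0,"y":0,"z":0,"wx":0,"wy":0,"wz":0,"jaw":20},
    {"x":0,"y":0,"z":0,"wx":0,"wy":0,"wz":0,"jaw":20},
    {"x":0,"y":0,"z":0,"wx":0,"wy":0,"wz":0,"jaw":20},
    {"x":0,"y":0,"z":0,"wx":0,"wy":0,"wz":0,"jaw":20},
    {"x":0,"y":0,"z":0,"wx":0,"wy":0,"wz":0,"jaw":20},
  ],
  squeeze=15,
)

```text
time_s: 5.98
ee_pos: [0.6265, -0.0333, 0.0015]
eef_rot: [3.142, 0.0, 2.821]
force: [-0.3, -0.0, 0.8]
grip_width: 0.0357
```

Request:
carry_out(
  deltas=[
    {"x":0,"y":0,"z":-0.5,"wx":0,"wy":0,"wz":0,"jaw":20},
    {"x":0,"y":0,"z":-1,"wx":0,"wy":0,"wz":0,"jaw":20},
    {"x":0,"y":0,"z":-1,"wx":0,"wy":0,"wz":0,"jaw":20},
    {"x":0.3,"y":0.5,"z":-1,"wx":0,"wy":0,"wz":0,"jaw":20},
    {"x":0.5,"y":1,"z":-1,"wx":0,"wy":0,"wz":0,"jaw":20},
    {"x":0.5,"y":1,"z":-1,"wx":0,"wy":0,"wz":0,"jaw":20},
    {"x":0.5,"y":1,"z":-1,"wx":0,"wy":0,"wz":0,"jaw":20},
    {"x":0.6,"y":1,"z":-1,"wx":0,"wy":0,"wz":0,"jaw":20},
    {"x":0.6,"y":1,"z":-1,"wx":0,"wy":0,"wz":0,"jaw":20},
    {"x":0.6,"y":1,"z":-0.9,"wx":0,"wy":0,"wz":0,"jaw":20},
    {"x":0.6,"y":1,"z":0,"wx":0,"wy":0,"wz":0,"jaw":20},
    {"x":0.6,"y":1,"z":0,"wx":0,"wy":0,"wz":0,"jaw":20},
  ],
  squeeze=20,
)

```text
time_s: 6.98
ee_pos: [0.5889, 0.1595, 0.1916]
eef_rot: [3.14, 0.002, 2.821]
force: [-0.7, 0.0, -0.2]
grip_width: 0.0353
```

Request:
carry_out(
  deltas=[
    {"x":0.6,"y":1,"z":0,"wx":0,"wy":0,"wz":0,"jaw":20},
    {"x":0.6,"y":1,"z":0,"wx":0,"wy":0,"wz":0,"jaw":20},
    {"x":0.4,"y":1,"z":0,"wx":0,"wy":0,"wz":0,"jaw":20},
    {"x":0.2,"y":0.6,"z":0,"wx":0,"wy":0,"wz":0,"jaw":20},
    {"x":0,"y":0,"z":0,"wx":0,"wy":0,"wz":0,"jaw":20},
    {"x":0,"y":0,"z":0,"wx":0,"wy":0,"wz":0,"jaw":20},
    {"x":0,"y":0,"z":0,"wx":0,"wy":0,"wz":0,"jaw":20},
  ],
)

```text
time_s: 7.57
ee_pos: [0.5777, 0.237, 0.1895]
eef_rot: [-3.141, 0.0, 2.82]
force: [-0.2, -0.3, -0.4]
grip_width: 0.0355
```

Run:
```python
from h import *
p,r=tool();print(p)
im,c=snap("wrist","w4.png")
to([.578,.2389,.18]); print(r.as_euler("xyz"))
cv2.imwrite("pics/c9.png",cv2.resize(im[140:320,180:380],(666,600),interpolation=cv2.INTER_CUBIC))
```

```text
[0.57772368 0.23704543 0.18954729]
units xyz [0.02 0.1  0.48] tool y dir deg 71.6
[-3.14133112e+00  8.28496946e-06  2.82011670e+00]
```

View pics/c9.png

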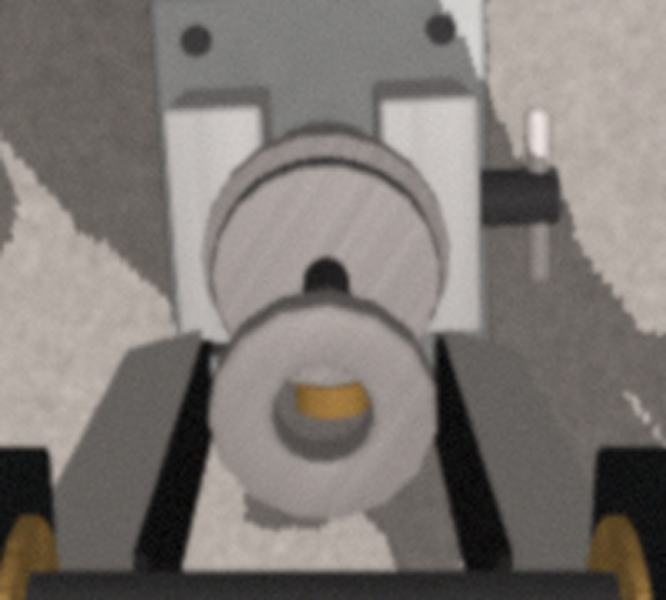

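Run:
```python
from h import *
c=load("w4.png")
f=lambda x,y:(140+y/3.333,180+x/3.333)
pl=ray("",*f(323,407),.198,c)
print("plate",pl, "hole", ray("",*f(322.5,411),.198,c))
S=np.array([.578,.2389,.12]); print("proj seat",(proj("",S,c)-[180,140])*3.333, "top edge",)
A=c[2]
# project face circle
th=np.linspace(0,2*np.pi,73); q=np.array([(proj("",S+.025*np.array([np.cos(t),np.sin(t),0]),c)-[180,140])*3.333 for t in th]); print(q.min(0),q.max(0))
# spindle tip region: sphere-ish top
q=np.array([(proj("",S+np.array([.005*np.cos(t),.005*np.sin(t),.0175]),c)-[180,140])*3.333 for t in th]); print(q.min(0),q.max(0))
```

```text
plate [0.57776324 0.23767717 0.198     ] hole [0.57835685 0.23739956 0.198     ]
proj seat [328.37535336 274.8248487 ] top edge
[213.0842304  160.89929187] [443.60621097 383.79397573]
[304.15479626 273.19418071] [353.50373454 320.69359401]
```

Request:
carry_out(
  deltas=[
    {"x":0,"y":0.05,"z":0.5,"wx":0,"wy":0,"wz":0,"jaw":20},
    {"x":0,"y":0,"z":0.5,"wx":0,"wy":0,"wz":0,"jaw":20},
    {"x":0,"y":0,"z":0.5,"wx":0,"wy":0,"wz":0,"jaw":20},
    {"x":0,"y":0,"z":0.4,"wx":0,"wy":0,"wz":0,"jaw":20},
    {"x":0,"y":0,"z":0.1,"wx":0,"wy":0,"wz":0,"jaw":20},
    {"x":0,"y":0,"z":0,"wx":0,"wy":0,"wz":0,"jaw":20},
    {"x":0,"y":0,"z":0,"wx":0,"wy":0,"wz":0,"jaw":20},
  ],
)

```text
time_s: 8.2
ee_pos: [0.5779, 0.239, 0.1495]
eef_rot: [3.142, 0.0, 2.821]
force: [-0.2, -0.0, -1.1]
grip_width: 0.0354
```

Run:
```python
from h import *
p,r=tool();print(p,ctrl.get_obs()["force"])
im,c=snap("wrist","w5.png")
to([.578,.2389,.1235])
cv2.imwrite("pics/c10.png",cv2.resize(im[140:320,180:380],(666,600),interpolation=cv2.INTER_CUBIC))
```

```text
[0.57792371 0.23899584 0.1495306 ] [-0.17411527 -0.04546629 -1.09560395]
units xyz [-0.   -0.01  1.32] tool y dir deg 71.6
```

View pics/c10.png

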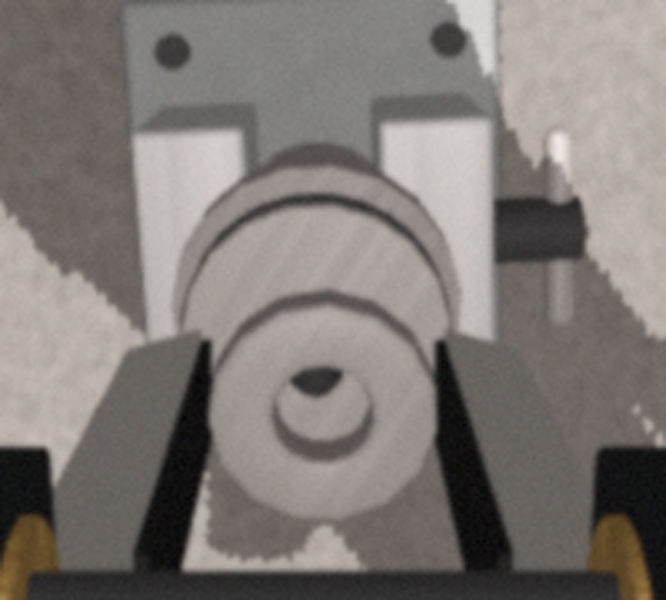

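Run:
```python
from h import *
c=load("w5.png")
g=lambda P:(proj("",P,c)-[180,140])*3.333
th=np.linspace(0,2*np.pi,73)
circ=lambda S,r,h:np.array([g(np.array(S)+np.array([r*np.cos(t),r*np.sin(t),h])) for t in th])
S=[.578,.2389,.12]
for r,h in ((.025,0),(.005,.0175),(.003,.0215)):
    q=circ(S,r,h);print(q.min(0),q.max(0))
q=circ([.578,.239,.158],.018,0);print("plate",q.min(0),q.max(0))
```

```text
[183.34477569 199.79647063] [454.8251713  459.25176399]
[289.49157628 336.24239338] [348.34089638 392.11875654]
[300.86567451 355.15570651] [336.86974318 389.28503744]
plate [201.6194307  295.25470749] [436.8052887  516.59052951]
```

Request:
carry_out(
  deltas=[
    {"x":0,"y":-0.04,"z":0.2,"wx":0,"wy":0,"wz":0,"jaw":20},
    {"x":0,"y":0,"z":0.3,"wx":0,"wy":0,"wz":0,"jaw":20},
    {"x":0,"y":0,"z":0.3,"wx":0,"wy":0,"wz":0,"jaw":20},
    {"x":0,"y":0,"z":0.3,"wx":0,"wy":0,"wz":0,"jaw":20},
    {"x":0,"y":0,"z":0.2,"wx":0,"wy":0,"wz":0,"jaw":20},
    {"x":0,"y":0,"z":0,"wx":0,"wy":0,"wz":0,"jaw":20},
    {"x":0,"y":0,"z":0,"wx":0,"wy":0,"wz":0,"jaw":20},
    {"x":0,"y":0,"z":0,"wx":0,"wy":0,"wz":0,"jaw":20},
  ],
)

```text
time_s: 8.92
ee_pos: [0.5777, 0.2383, 0.1237]
eef_rot: [3.141, 0.0, 2.821]
force: [-0.2, -0.1, -0.8]
grip_width: 0.0353
```

Run:
```python
from h import *
p,r=tool();print(p,ctrl.get_obs()["force"])
im,c=snap("wrist","w6.png")
cv2.imwrite("pics/c11.png",cv2.resize(im[140:320,180:380],(666,600),interpolation=cv2.INTER_CUBIC))
```

```text
[0.57772244 0.23828112 0.1236669 ] [-0.2432205  -0.11924734 -0.83167874]
```

View pics/c11.png

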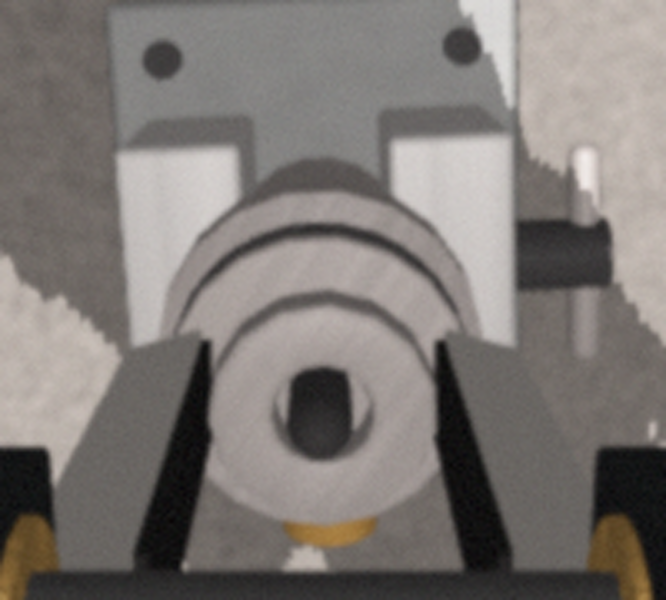

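Request:
carry_out(
  deltas=[
    {"x":0,"y":0,"z":0.1,"wx":0,"wy":0,"wz":0,"jaw":20},
    {"x":0,"y":0,"z":0,"wx":0,"wy":0,"wz":0,"jaw":20},
    {"x":0,"y":0,"z":0,"wx":0,"wy":0,"wz":0,"jaw":20},
  ],
)

```text
time_s: 9.22
ee_pos: [0.5776, 0.2382, 0.1215]
eef_rot: [3.141, 0.0, 2.821]
force: [0.2, 0.0, 0.1]
grip_width: 0.0352
```

Request:
carry_out(
  deltas=[
    {"x":0,"y":0,"z":0,"wx":0,"wy":0,"wz":0,"jaw":55},
    {"x":0,"y":0,"z":0,"wx":0,"wy":0,"wz":0,"jaw":55},
    {"x":0,"y":0,"z":0,"wx":0,"wy":0,"wz":0,"jaw":55},
    {"x":0,"y":0,"z":-0.5,"wx":0,"wy":0,"wz":0,"jaw":55},
    {"x":0,"y":0,"z":-1,"wx":0,"wy":0,"wz":0,"jaw":55},
    {"x":0,"y":0,"z":-1,"wx":0,"wy":0,"wz":0,"jaw":55},
    {"x":0,"y":0,"z":0,"wx":0,"wy":0,"wz":0,"jaw":55},
  ],
)

```text
time_s: 9.8
ee_pos: [0.579, 0.2387, 0.1764]
eef_rot: [3.138, 0.005, 2.821]
force: [-0.4, -0.3, 0.7]
grip_width: 0.0519
```

Run:
```python
from h import *
p,r=tool();print(p,ctrl.get_obs()["force"])
im,c=snap("wrist","w7.png")
cv2.imwrite("pics/c12.png",cv2.resize(im[140:320,180:380],(666,600),interpolation=cv2.INTER_CUBIC))
```

```text
[0.57896741 0.238727   0.17643857] [-0.43255992 -0.34717541  0.67899802]
```

View pics/c12.png

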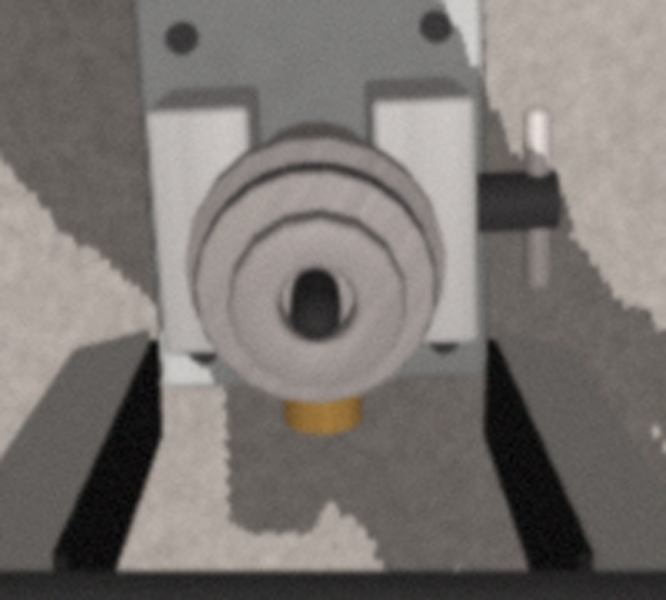

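Run:
```python
from h import *
c=load("w2.png")
print("tip",ray("",195.6,34.9,.064,c))
f=lambda x,y:(120+y/6.5,330+x/6.5)
a=ray("top",*f(90,377),.006);b=ray("top",*f(735,253),.006);print(a,b,np.degrees(np.arctan2(*(a-b)[[1,0]]))-90)
a=ray("top",*f(85,230),.036);b=ray("top",*f(740,103),.036);print(np.degrees(np.arctan2(*(a-b)[[1,0]]))-90)
print(ctrl.get_obs()["qpos"])
to([.554,-.163,.16])
```

```text
tip [ 0.55333027 -0.16263509  0.064     ]
[ 0.52642472 -0.13400984  0.006     ] [ 0.56824315 -0.34353721  0.006     ] 11.287043155009883
11.39507147736505
[ 3.32610961e-01  4.91068193e-01  1.32998735e+00 -1.80274152e-05
  1.31627210e+00 -9.17441834e-01]
units xyz [ -5.17 -19.44   0.68] tool y dir deg 71.6
```

Request:
carry_out(
  deltas=[
    {"x":-0.2,"y":-1,"z":-0.3,"wx":0,"wy":0,"wz":0,"jaw":70},
    {"x":-0.2,"y":-1,"z":-0.3,"wx":0,"wy":0,"wz":0,"jaw":70},
    {"x":-0.3,"y":-1,"z":0,"wx":0,"wy":0,"wz":0,"jaw":70},
    {"x":-0.3,"y":-1,"z":0,"wx":0,"wy":0,"wz":0,"jaw":70},
    {"x":-0.3,"y":-1,"z":0,"wx":0,"wy":0,"wz":0,"jaw":70},
    {"x":-0.3,"y":-1,"z":0,"wx":0,"wy":0,"wz":0,"jaw":70},
    {"x":-0.3,"y":-1,"z":0,"wx":0,"wy":0,"wz":0,"jaw":70},
    {"x":-0.3,"y":-1,"z":0,"wx":0,"wy":0,"wz":0,"jaw":70},
    {"x":-0.3,"y":-1,"z":0,"wx":0,"wy":0,"wz":0,"jaw":70},
    {"x":-0.3,"y":-1,"z":0,"wx":0,"wy":0,"wz":0,"jaw":70},
    {"x":-0.3,"y":-1,"z":0,"wx":0,"wy":0,"wz":0,"jaw":70},
    {"x":-0.3,"y":-1,"z":0,"wx":0,"wy":0,"wz":0,"jaw":70},
  ],
)

```text
time_s: 10.85
ee_pos: [0.566, -0.012, 0.1828]
eef_rot: [-3.141, -0.001, 2.821]
force: [-0.4, 0.0, 0.5]
grip_width: 0.0661
```

Request:
carry_out(
  deltas=[
    {"x":-0.3,"y":-1,"z":0,"wx":0,"wy":0,"wz":0,"jaw":70},
    {"x":-0.3,"y":-1,"z":0,"wx":0,"wy":0,"wz":0,"jaw":70},
    {"x":-0.3,"y":-1,"z":0,"wx":0,"wy":0,"wz":0,"jaw":70},
    {"x":-0.3,"y":-1,"z":0,"wx":0,"wy":0,"wz":0,"jaw":70},
    {"x":-0.3,"y":-1,"z":0,"wx":0,"wy":0,"wz":0,"jaw":70},
    {"x":-0.3,"y":-1,"z":0,"wx":0,"wy":0,"wz":0,"jaw":70},
    {"x":0,"y":-1,"z":0,"wx":0,"wy":0,"wz":0,"jaw":70},
    {"x":0,"y":-0.45,"z":0,"wx":0,"wy":0,"wz":0.5,"jaw":70},
    {"x":0,"y":0,"z":0,"wx":0,"wy":0,"wz":1,"jaw":70},
    {"x":0,"y":0,"z":0,"wx":0,"wy":0,"wz":1,"jaw":70},
    {"x":0,"y":0,"z":0,"wx":0,"wy":0,"wz":1,"jaw":70},
    {"x":0,"y":0,"z":0,"wx":0,"wy":0,"wz":1,"jaw":70},
  ],
)

```text
time_s: 11.85
ee_pos: [0.5534, -0.1633, 0.183]
eef_rot: [-3.141, -0.001, 2.455]
force: [1.0, -0.3, 0.2]
grip_width: 0.0657
```

Request:
carry_out(
  deltas=[
    {"x":0,"y":0,"z":0,"wx":0,"wy":0,"wz":1,"jaw":70},
    {"x":0,"y":0,"z":0,"wx":0,"wy":0,"wz":1,"jaw":70},
    {"x":0,"y":0,"z":0,"wx":0,"wy":0,"wz":1,"jaw":70},
    {"x":0,"y":0,"z":0,"wx":0,"wy":0,"wz":1,"jaw":70},
    {"x":0,"y":0,"z":0,"wx":0,"wy":0,"wz":1,"jaw":70},
    {"x":0,"y":0,"z":0,"wx":0,"wy":0,"wz":1,"jaw":70},
    {"x":0,"y":0,"z":0,"wx":0,"wy":0,"wz":1,"jaw":70},
    {"x":0,"y":0,"z":0,"wx":0,"wy":0,"wz":1,"jaw":70},
    {"x":0,"y":0,"z":0,"wx":0,"wy":0,"wz":0.65,"jaw":70},
    {"x":0,"y":0,"z":0,"wx":0,"wy":0,"wz":0,"jaw":70},
    {"x":0,"y":0,"z":0,"wx":0,"wy":0,"wz":0,"jaw":70},
  ],
)

```text
time_s: 12.77
ee_pos: [0.5535, -0.1634, 0.1832]
eef_rot: [-3.141, -0.0, 1.77]
force: [0.9, -0.2, 0.8]
grip_width: 0.0658
```

Run:
```python
from h import *
p,r=tool();print(p)
im,c=snap("wrist","w8.png"); to([.5533,-.1626,.036])
for m in ctrl.mark_of("wrist","nozzle"): print(m, ray("wrist",*m["position"],0.006,c))
for m in ctrl.mark_of("wrist","strip"): print(m, ray("wrist",*m["position"],0.0,c))
cv2.imwrite("pics/c13.png",cv2.resize(im[100:330,180:420],(626,600),interpolation=cv2.INTER_CUBIC))
```

```text
[ 0.55353822 -0.16336271  0.18315579]
units xyz [ 0.04 -0.    7.36] tool y dir deg 11.4
{'position': [193.7, 277.5], 'conf': 0.85} [ 0.55374782 -0.16124435  0.006     ]
{'position': [257.8, 276.5], 'conf': 0.93} [ 0.56686686 -0.23122541  0.        ]
```

View pics/c13.png

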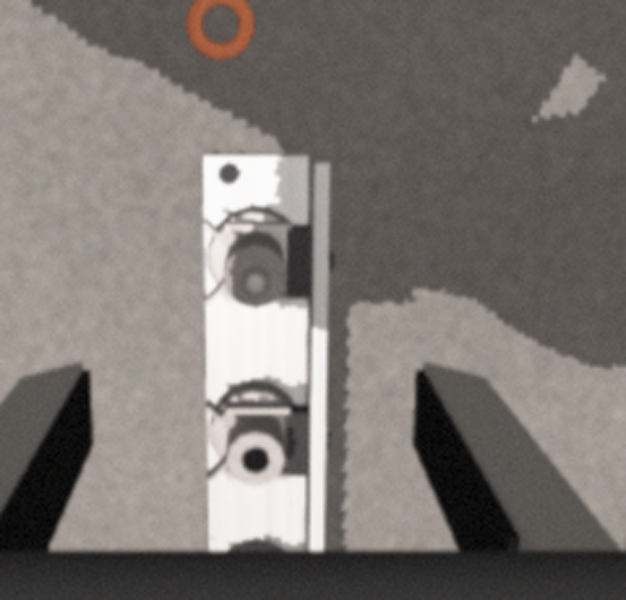

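View pics/w8.png

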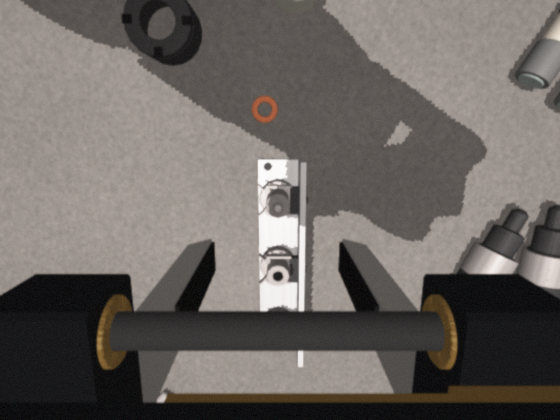

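Run:
```python
from h import *
c=load("w8.png")
T=ray("",208.1,278.2,.0645,c);print(T)
g=lambda P:(proj("",P,c)-[180,100])*2.608
for x,y in ((T[0],T[1]),(.5533,-.1626)):
  th=np.linspace(0,2*np.pi,73); q=np.array([g([x+.011*np.cos(t),y+.011*np.sin(t),.054]) for t in th]);print(q.min(0),q.max(0),g([x,y,.066]))
to([T[0],T[1],.040]); print(tool()[0])
```

```text
[ 0.55459334 -0.1630526   0.0645    ]
[223.59543637 243.28651644] [288.34683819 306.60303641] [256.12464034 282.92282531]
[220.11075241 241.23726916] [284.89624798 304.61800802] [252.52382984 280.83263149]
units xyz [0.01 0.06 7.17] tool y dir deg 11.4
[ 0.553586   -0.1635759   0.18333737]
```

Request:
carry_out(
  deltas=[
    {"x":0,"y":0.05,"z":1,"wx":0,"wy":0,"wz":0,"jaw":50},
    {"x":0,"y":0,"z":1,"wx":0,"wy":0,"wz":0,"jaw":50},
    {"x":0,"y":0,"z":1,"wx":0,"wy":0,"wz":0,"jaw":50},
    {"x":0,"y":0,"z":1,"wx":0,"wy":0,"wz":0,"jaw":50},
    {"x":0,"y":0,"z":1,"wx":0,"wy":0,"wz":0,"jaw":50},
    {"x":0,"y":0,"z":0.7,"wx":0,"wy":0,"wz":0,"jaw":50},
    {"x":0,"y":0,"z":0.4,"wx":0,"wy":0,"wz":0,"jaw":50},
    {"x":0,"y":0,"z":0,"wx":0,"wy":0,"wz":0,"jaw":50},
    {"x":0,"y":0,"z":0,"wx":0,"wy":0,"wz":0,"jaw":50},
    {"x":0,"y":0,"z":0,"wx":0,"wy":0,"wz":0,"jaw":50},
  ],
)

```text
time_s: 13.75
ee_pos: [0.5551, -0.1637, 0.0625]
eef_rot: [3.14, 0.001, 1.769]
force: [-0.2, 0.6, -0.5]
grip_width: 0.0472
```

Run:
```python
from h import *
p,r=tool();print(p,ctrl.get_obs()["force"])
im,c=snap("wrist","w9.png"); to([.5546,-.163,.040])
cv2.imwrite("pics/c14.png",cv2.resize(im[120:350,160:400],(626,600),interpolation=cv2.INTER_CUBIC))
```

```text
[ 0.55512673 -0.16369624  0.06253134] [-0.20373966  0.56227894 -0.46779591]
units xyz [ 0.04 -0.02  1.13] tool y dir deg 11.4
```

View pics/c14.png

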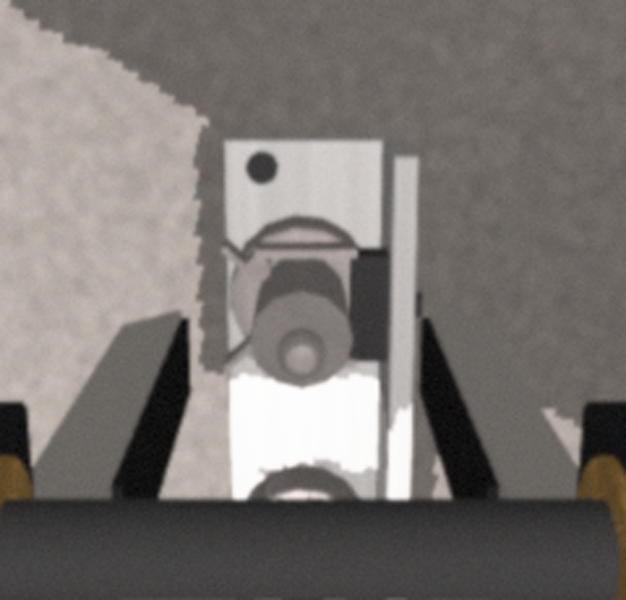

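Request:
carry_out(
  deltas=[
    {"x":0.03,"y":-0.02,"z":0.6,"wx":0,"wy":0,"wz":0,"jaw":50},
    {"x":0,"y":0,"z":0.4,"wx":0,"wy":0,"wz":0,"jaw":50},
    {"x":0,"y":0,"z":0.1,"wx":0,"wy":0,"wz":0,"jaw":50},
    {"x":0,"y":0,"z":0,"wx":0,"wy":0,"wz":0,"jaw":50},
    {"x":0,"y":0,"z":0,"wx":0,"wy":0,"wz":0,"jaw":10},
    {"x":0,"y":0,"z":0,"wx":0,"wy":0,"wz":0,"jaw":10},
    {"x":0,"y":0,"z":0,"wx":0,"wy":0,"wz":0,"jaw":10},
    {"x":0,"y":0,"z":0,"wx":0,"wy":0,"wz":0,"jaw":10},
    {"x":0,"y":0,"z":0,"wx":0,"wy":0,"wz":0,"jaw":10},
  ],
  squeeze=15,
)

```text
time_s: 14.55
ee_pos: [0.5542, -0.1631, 0.0397]
eef_rot: [3.141, 0.0, 1.769]
force: [1.2, -0.5, 1.1]
grip_width: 0.0211
```

Request:
carry_out(
  deltas=[
    {"x":0,"y":0,"z":0,"wx":0,"wy":0,"wz":0,"jaw":10},
    {"x":0,"y":0,"z":0,"wx":0,"wy":0,"wz":0,"jaw":10},
    {"x":0,"y":-0.2,"z":0,"wx":0,"wy":0,"wz":0,"jaw":10},
    {"x":0,"y":-0.2,"z":0,"wx":0,"wy":0,"wz":0,"jaw":10},
    {"x":0,"y":-0.2,"z":0,"wx":0,"wy":0,"wz":0,"jaw":10},
    {"x":0,"y":-0.2,"z":0,"wx":0,"wy":0,"wz":0,"jaw":10},
    {"x":0,"y":-0.2,"z":0,"wx":0,"wy":0,"wz":0,"jaw":10},
    {"x":0,"y":-0.2,"z":0,"wx":0,"wy":0,"wz":0,"jaw":10},
    {"x":0,"y":-0.2,"z":0,"wx":0,"wy":0,"wz":0,"jaw":10},
    {"x":0,"y":-0.2,"z":0,"wx":0,"wy":0,"wz":0,"jaw":10},
  ],
  squeeze=45,
)

```text
time_s: 15.38
ee_pos: [0.5224, -0.1695, 0.0396]
eef_rot: [3.141, 0.0, 1.769]
force: [2.2, -0.0, 2.7]
grip_width: 0.0205
```

Request:
carry_out(
  deltas=[
    {"x":0,"y":-0.3,"z":0,"wx":0,"wy":0,"wz":0,"jaw":10},
    {"x":0,"y":-0.3,"z":0,"wx":0,"wy":0,"wz":0,"jaw":10},
    {"x":0,"y":-0.3,"z":0,"wx":0,"wy":0,"wz":0,"jaw":10},
    {"x":0,"y":-0.3,"z":0,"wx":0,"wy":0,"wz":0,"jaw":10},
    {"x":0,"y":-0.3,"z":0,"wx":0,"wy":0,"wz":0,"jaw":10},
    {"x":0,"y":0,"z":0,"wx":0,"wy":0,"wz":0,"jaw":10},
  ],
)

```text
time_s: 15.88
ee_pos: [0.4921, -0.1754, 0.0392]
eef_rot: [-3.141, -0.0, 1.768]
force: [0.2, 0.8, -1.8]
grip_width: 0.0204
```

Run:
```python
from h import *
p,r=tool();print(p,ctrl.get_obs()["force"])
im,c=snap("wrist","w10.png")
cv2.imwrite("pics/c15.png",cv2.resize(im[120:350,160:400],(626,600),interpolation=cv2.INTER_CUBIC))
s,_=snap("scene","s10.png");cv2.imwrite("pics/c16.png",cv2.resize(s[150:250,140:260],(720,600),interpolation=cv2.INTER_CUBIC))
```

```text
[ 0.49210183 -0.17537246  0.03924225] [ 0.15534365  0.82566533 -1.7833722 ]
```

View pics/c15.png

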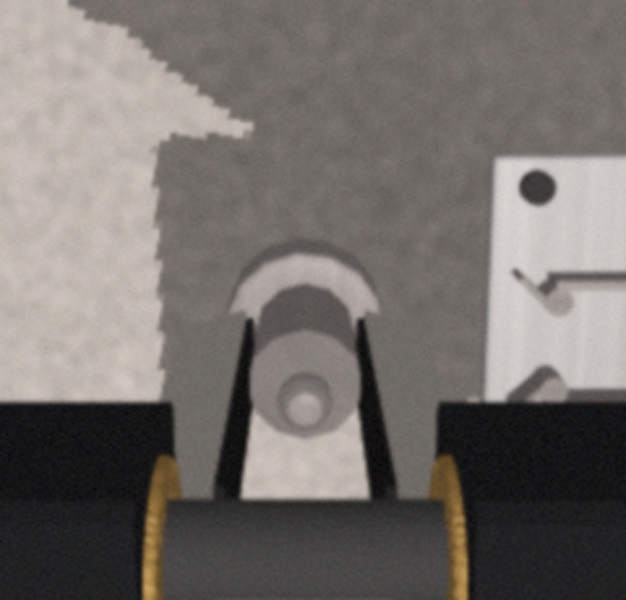

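View pics/c16.png

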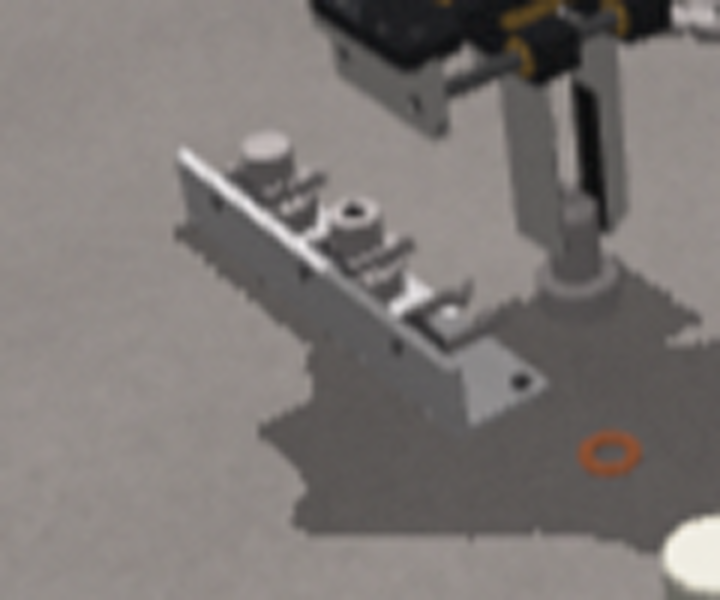

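Request:
carry_out(
  deltas=[
    {"x":0,"y":0,"z":-0.5,"wx":0,"wy":0,"wz":0,"jaw":10},
    {"x":0,"y":0,"z":-1,"wx":0,"wy":0,"wz":0,"jaw":10},
    {"x":0.3,"y":0,"z":-1,"wx":0,"wy":0,"wz":0,"jaw":10},
    {"x":0.7,"y":0.2,"z":-1,"wx":0,"wy":0,"wz":0,"jaw":10},
    {"x":0.9,"y":0.4,"z":-1,"wx":0,"wy":0,"wz":0,"jaw":10},
    {"x":0.9,"y":0.4,"z":-1,"wx":0,"wy":0,"wz":0,"jaw":10},
    {"x":0.9,"y":0.4,"z":-1,"wx":0,"wy":0,"wz":0,"jaw":10},
    {"x":0.9,"y":0.4,"z":-1,"wx":0,"wy":0,"wz":0,"jaw":10},
    {"x":0.9,"y":0.4,"z":-0.5,"wx":0,"wy":0,"wz":0,"jaw":10},
    {"x":0.9,"y":0.4,"z":0,"wx":0,"wy":0,"wz":0,"jaw":10},
    {"x":0.9,"y":0.4,"z":0,"wx":0,"wy":0,"wz":0,"jaw":10},
    {"x":0.9,"y":0.4,"z":0,"wx":0,"wy":0,"wz":0,"jaw":10},
  ],
)

```text
time_s: 16.98
ee_pos: [0.528, 0.0001, 0.2005]
eef_rot: [3.141, 0.0, 1.769]
force: [0.6, 0.4, -1.7]
grip_width: 0.0207
```

Request:
carry_out(
  deltas=[
    {"x":0.9,"y":0.4,"z":0,"wx":0,"wy":0,"wz":0,"jaw":10},
    {"x":0.9,"y":0.4,"z":0,"wx":0,"wy":0,"wz":0,"jaw":10},
    {"x":0.9,"y":0.4,"z":0,"wx":0,"wy":0,"wz":0,"jaw":10},
    {"x":0.9,"y":0.4,"z":0,"wx":0,"wy":0,"wz":0,"jaw":10},
    {"x":0.9,"y":0.4,"z":0,"wx":0,"wy":0,"wz":0,"jaw":10},
    {"x":0.9,"y":0.4,"z":0,"wx":0,"wy":0,"wz":0,"jaw":10},
    {"x":0.9,"y":0.4,"z":0,"wx":0,"wy":0,"wz":0,"jaw":10},
    {"x":0.9,"y":0.4,"z":0,"wx":0,"wy":0,"wz":0,"jaw":10},
    {"x":0.9,"y":0.4,"z":0,"wx":0,"wy":0,"wz":0,"jaw":10},
    {"x":0.9,"y":0.4,"z":0,"wx":0,"wy":0,"wz":0,"jaw":10},
    {"x":0,"y":0,"z":0,"wx":0,"wy":0,"wz":0,"jaw":10},
    {"x":0,"y":0,"z":0,"wx":0,"wy":0,"wz":0,"jaw":10},
  ],
)

```text
time_s: 17.98
ee_pos: [0.5706, 0.1918, 0.1997]
eef_rot: [-3.142, 0.0, 1.77]
force: [-0.2, -0.3, -2.0]
grip_width: 0.0209
```

Run:
```python
from h import *
p,r=tool();print(p,ctrl.get_obs()["force"])
to([.578,.2387,.19])
```

```text
[0.57060673 0.19183346 0.19973021] [-0.15496145 -0.25422967 -1.99456553]
units xyz [2.22 0.83 0.49] tool y dir deg 11.4
```

Request:
carry_out(
  deltas=[
    {"x":0.8,"y":0.3,"z":0,"wx":0,"wy":0,"wz":0,"jaw":10},
    {"x":0.8,"y":0.3,"z":0,"wx":0,"wy":0,"wz":0,"jaw":10},
    {"x":0.5,"y":0.2,"z":0,"wx":0,"wy":0,"wz":0,"jaw":10},
    {"x":0.1,"y":0.03,"z":0,"wx":0,"wy":0,"wz":0,"jaw":10},
    {"x":0,"y":0,"z":0,"wx":0,"wy":0,"wz":0,"jaw":10},
    {"x":0,"y":0,"z":0,"wx":0,"wy":0,"wz":0,"jaw":10},
    {"x":0,"y":0,"z":0,"wx":0,"wy":0,"wz":0,"jaw":10},
  ],
)

```text
time_s: 18.57
ee_pos: [0.5784, 0.2367, 0.1996]
eef_rot: [-3.142, 0.0, 1.768]
force: [-0.7, -1.1, -2.9]
grip_width: 0.0207
```

Run:
```python
from h import *
p,r=tool();print(p,ctrl.get_obs()["force"])
to([.578,.2387,.19])
im,c=snap("wrist","w11.png")
cv2.imwrite("pics/c17.png",cv2.resize(im[100:340,160:400],(600,600),interpolation=cv2.INTER_CUBIC))
g=lambda P:(proj("",P,c)-[160,100])*2.5
th=np.linspace(0,2*np.pi,73)
def circ(x,y,z,r):
    q=np.array([g([x+r*np.cos(t),y+r*np.sin(t),z]) for t in th]);print(q.min(0).round(),q.max(0).round(),q.mean(0).round())
circ(.578,.2389,.12,.025); b=p[2]-.0335
for z,rr in ((b+.016,.018),(b+.048,.011),(b+.06,.003)): circ(p[0],p[1],z,rr)
s,_=snap("scene","s11.png");cv2.imwrite("pics/c18.png",cv2.resize(s[200:360,220:380],(600,600),interpolation=cv2.INTER_CUBIC))
```

```text
[0.57837044 0.23673369 0.19957813] [-0.66319863 -1.08884037 -2.88670266]
units xyz [0.1  0.   0.48] tool y dir deg 11.3
[209. 209.] [376. 371.] [294. 291.]
[215. 290.] [370. 437.] [294. 365.]
[237. 364.] [348. 469.] [293. 417.]
[277. 427.] [309. 457.] [293. 442.]
```

View pics/c17.png

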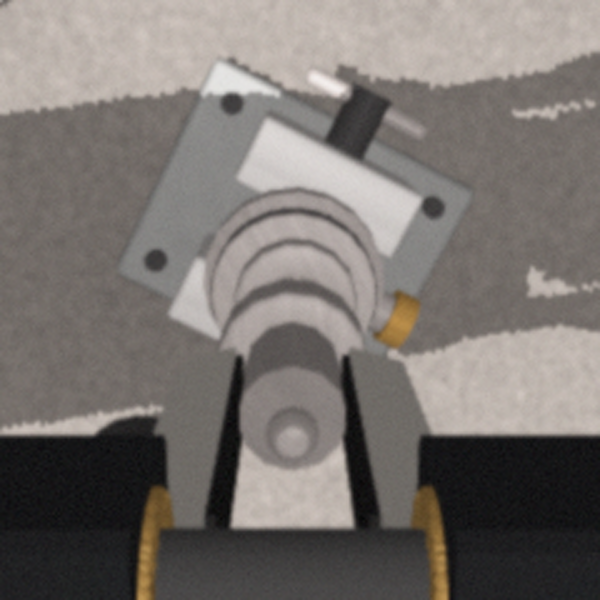

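View pics/c18.png

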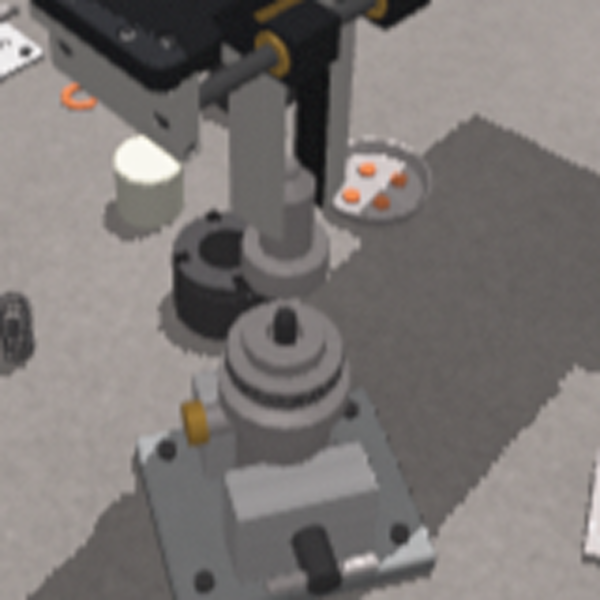

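Request:
carry_out(
  deltas=[
    {"x":0.1,"y":0.02,"z":0.2,"wx":0,"wy":0,"wz":0,"jaw":10},
    {"x":0,"y":0,"z":0.3,"wx":0,"wy":0,"wz":0,"jaw":10},
    {"x":0,"y":0,"z":0.3,"wx":0,"wy":0,"wz":0,"jaw":10},
    {"x":0,"y":0,"z":0.2,"wx":0,"wy":0,"wz":0,"jaw":10},
    {"x":0,"y":0,"z":0,"wx":0,"wy":0,"wz":0,"jaw":10},
    {"x":0,"y":0,"z":0,"wx":0,"wy":0,"wz":0,"jaw":10},
    {"x":0,"y":0,"z":0,"wx":0,"wy":0,"wz":0,"jaw":10},
  ],
)

```text
time_s: 19.25
ee_pos: [0.5784, 0.2396, 0.1796]
eef_rot: [3.141, -0.0, 1.769]
force: [-0.7, -0.3, -2.8]
grip_width: 0.0208
```

Run:
```python
from h import *
p,r=tool();print(p,ctrl.get_obs()["force"])
to([.578,.2387,.1635])
im,c=snap("wrist","w12.png")
cv2.imwrite("pics/c19.png",cv2.resize(im[100:340,160:400],(600,600),interpolation=cv2.INTER_CUBIC))
s,_=snap("scene","s12.png");cv2.imwrite("pics/c20.png",cv2.resize(s[200:360,220:380],(600,600),interpolation=cv2.INTER_CUBIC))
```

```text
[0.57844111 0.23963884 0.17958049] [-0.68046388 -0.31559352 -2.78382108]
units xyz [-0.04 -0.03  0.8 ] tool y dir deg 11.3
```

View pics/c19.png

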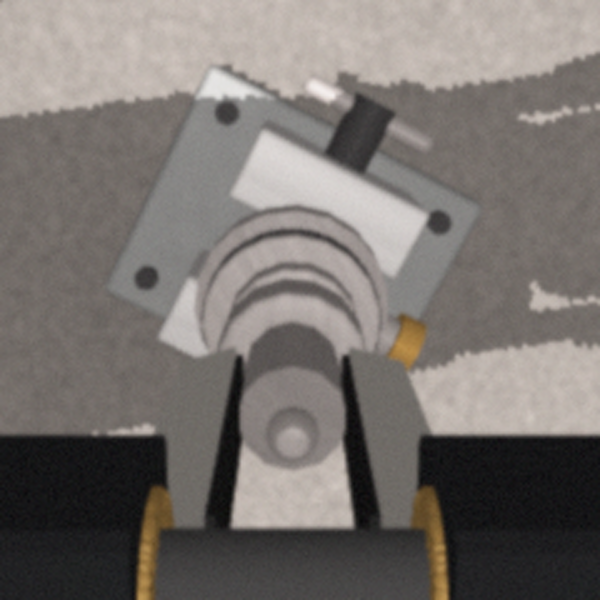

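View pics/c20.png

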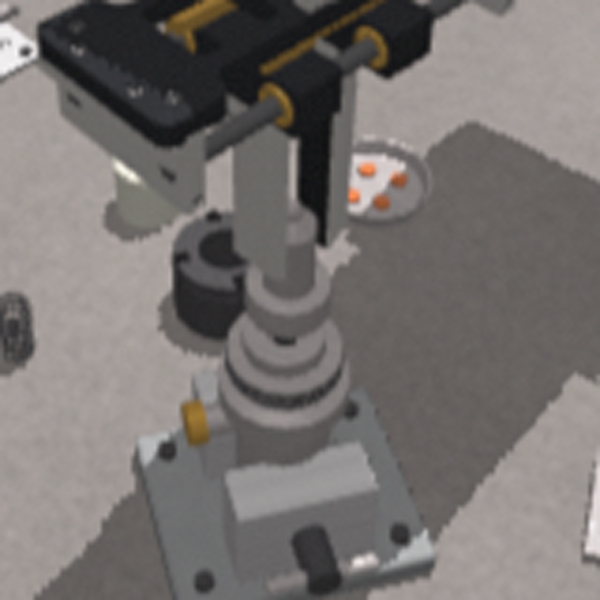

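Request:
carry_out(
  deltas=[
    {"x":-0.04,"y":-0.01,"z":0.1,"wx":0,"wy":0,"wz":0,"jaw":10},
    {"x":0,"y":0,"z":0.1,"wx":0,"wy":0,"wz":0,"jaw":10},
    {"x":0,"y":0,"z":0.1,"wx":0,"wy":0,"wz":0,"jaw":10},
    {"x":0,"y":0,"z":0.1,"wx":0,"wy":0,"wz":0,"jaw":10},
    {"x":0,"y":0,"z":0,"wx":0,"wy":0,"wz":0,"jaw":10},
  ],
)

```text
time_s: 19.77
ee_pos: [0.5781, 0.2387, 0.1709]
eef_rot: [-3.141, 0.0, 1.769]
force: [0.1, -0.2, -1.3]
grip_width: 0.0206
```

Request:
carry_out(
  deltas=[
    {"x":0,"y":0,"z":0.1,"wx":0,"wy":0,"wz":0,"jaw":10},
    {"x":0,"y":0,"z":0.1,"wx":0,"wy":0,"wz":0,"jaw":10},
    {"x":0,"y":0,"z":0.1,"wx":0,"wy":0,"wz":0,"jaw":10},
    {"x":0,"y":0,"z":0,"wx":0,"wy":0,"wz":0,"jaw":10},
    {"x":0,"y":0,"z":0,"wx":0,"wy":0,"wz":0,"jaw":10},
  ],
)

```text
time_s: 20.18
ee_pos: [0.5783, 0.2388, 0.1653]
eef_rot: [-3.141, 0.0, 1.769]
force: [0.3, -0.4, -2.4]
grip_width: 0.0207
```

Still hanging freely inside the plate's outline (bottom ≈ 131.8 mm); a last small step.

Request:
carry_out(
  deltas=[
    {"x":0,"y":0,"z":0.05,"wx":0,"wy":0,"wz":0,"jaw":10},
    {"x":0,"y":0,"z":0.05,"wx":0,"wy":0,"wz":0,"jaw":10},
    {"x":0,"y":0,"z":0,"wx":0,"wy":0,"wz":0,"jaw":10},
    {"x":0,"y":0,"z":0,"wx":0,"wy":0,"wz":0,"jaw":10},
  ],
)

```text
time_s: 20.52
ee_pos: [0.5785, 0.2388, 0.1637]
eef_rot: [3.141, -0.0, 1.769]
force: [-0.4, 0.4, 0.5]
grip_width: 0.0207
```

Run:
```python
from h import *
p,r=tool();print(p,ctrl.get_obs()["force"])
im,c=snap("wrist","w13.png")
cv2.imwrite("pics/c21.png",cv2.resize(im[100:340,160:400],(600,600),interpolation=cv2.INTER_CUBIC))
s,_=snap("scene","s13.png");cv2.imwrite("pics/c22.png",cv2.resize(s[230:310,260:340],(600,600),interpolation=cv2.INTER_CUBIC))
```

```text
[0.57845146 0.23884984 0.1637179 ] [-0.38305313  0.35124396  0.52185122]
```

View pics/c22.png

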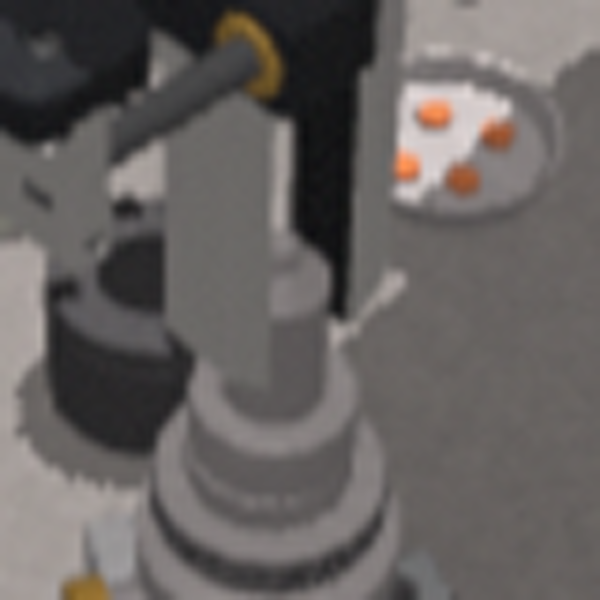

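Request:
carry_out(
  deltas=[
    {"x":0,"y":0,"z":0,"wx":0,"wy":0,"wz":0,"jaw":35},
    {"x":0,"y":0,"z":0,"wx":0,"wy":0,"wz":0,"jaw":50},
    {"x":0,"y":0,"z":0,"wx":0,"wy":0,"wz":0,"jaw":60},
    {"x":0,"y":0,"z":-0.5,"wx":0,"wy":0,"wz":0,"jaw":60},
    {"x":0,"y":0,"z":-1,"wx":0,"wy":0,"wz":0,"jaw":60},
    {"x":0,"y":0,"z":-1,"wx":0,"wy":0,"wz":0,"jaw":60},
    {"x":0,"y":0,"z":-0.7,"wx":0,"wy":0,"wz":0,"jaw":60},
    {"x":0,"y":0,"z":0,"wx":0,"wy":0,"wz":0,"jaw":60},
  ],
)

```text
time_s: 21.28
ee_pos: [0.5792, 0.2391, 0.2315]
eef_rot: [3.136, -0.001, 1.769]
force: [-0.0, -0.6, -0.0]
grip_width: 0.0563
```

Run:
```python
from h import *
p,r=tool();print(p,ctrl.get_obs()["force"])
im,c=snap("wrist","w14.png")
cv2.imwrite("pics/c23.png",cv2.resize(im[100:340,160:400],(600,600),interpolation=cv2.INTER_CUBIC))
s,_=snap("scene","s14.png");cv2.imwrite("pics/c24.png",cv2.resize(s[230:310,260:340],(600,600),interpolation=cv2.INTER_CUBIC))
g=lambda P:(proj("",P,c)-[160,100])*2.5
th=np.linspace(0,2*np.pi,73)
def circ(x,y,z,r):
    q=np.array([g([x+r*np.cos(t),y+r*np.sin(t),z]) for t in th]);print(q.min(0).round(),q.max(0).round(),q.mean(0).round())
for z,rr in ((.12,.025),(.146,.018),(.178,.011),(.19,.003)): circ(.5783,.2388,z,rr)
to([.4285,-.029,.2])
```

```text
[0.57924024 0.23913574 0.2314827 ] [-0.00329703 -0.59114739 -0.00567558]
[213. 202.] [362. 347.] [288. 275.]
[229. 237.] [346. 351.] [288. 294.]
[247. 284.] [328. 362.] [288. 323.]
[276. 325.] [299. 347.] [288. 336.]
units xyz [-11.65  -9.98   1.37] tool y dir deg 11.3
```

View pics/c23.png

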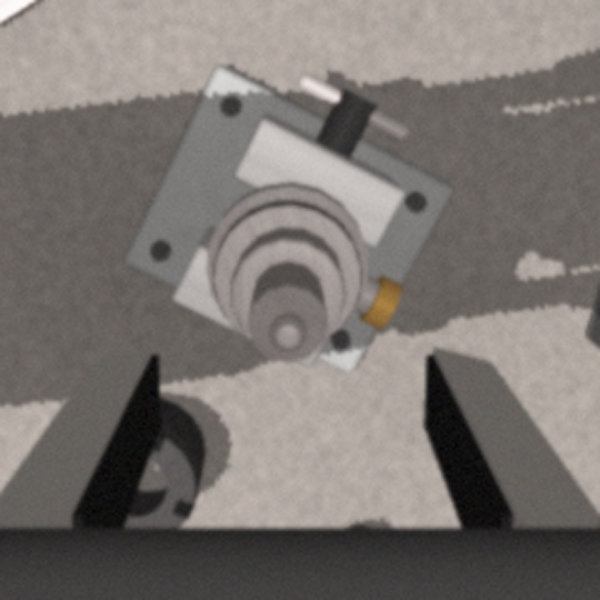

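View pics/c24.png

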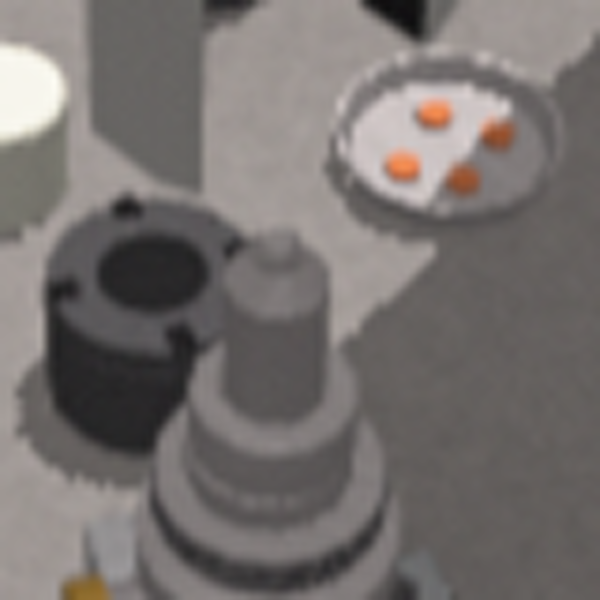

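Request:
carry_out(
  deltas=[
    {"x":-1,"y":-0.8,"z":0,"wx":0,"wy":0,"wz":0,"jaw":100},
    {"x":-1,"y":-0.8,"z":0,"wx":0,"wy":0,"wz":0,"jaw":100},
    {"x":-1,"y":-0.8,"z":0,"wx":0,"wy":0,"wz":0,"jaw":100},
    {"x":-1,"y":-0.8,"z":0,"wx":0,"wy":0,"wz":0,"jaw":100},
    {"x":-1,"y":-0.8,"z":0,"wx":0,"wy":0,"wz":0,"jaw":100},
    {"x":-1,"y":-0.9,"z":0.5,"wx":0,"wy":0,"wz":0,"jaw":100},
    {"x":-1,"y":-0.9,"z":0.6,"wx":0,"wy":0,"wz":0,"jaw":100},
    {"x":-1,"y":-0.9,"z":0.9,"wx":0,"wy":0,"wz":0,"jaw":100},
    {"x":-1,"y":-0.9,"z":1,"wx":0,"wy":0,"wz":0,"jaw":100},
    {"x":-1,"y":-0.9,"z":1,"wx":0,"wy":0,"wz":0,"jaw":100},
    {"x":-1,"y":-0.9,"z":0.5,"wx":0,"wy":0,"wz":0,"jaw":100},
    {"x":-0.6,"y":-0.6,"z":0,"wx":0,"wy":0,"wz":0,"jaw":100},
  ],
)

```text
time_s: 22.38
ee_pos: [0.425, -0.0293, 0.1343]
eef_rot: [-3.136, -0.002, 1.768]
force: [-0.2, 0.2, -0.5]
grip_width: 0.0936
```

Request:
carry_out(
  deltas=[
    {"x":0,"y":0,"z":0,"wx":0,"wy":0,"wz":0,"jaw":100},
    {"x":0,"y":0,"z":0,"wx":0,"wy":0,"wz":0,"jaw":100},
    {"x":0,"y":0,"z":0,"wx":0,"wy":0,"wz":0,"jaw":100},
  ],
)

```text
time_s: 22.63
ee_pos: [0.428, -0.0277, 0.1372]
eef_rot: [-3.141, -0.0, 1.769]
force: [-0.0, -0.2, 0.1]
grip_width: 0.0942
```

Run:
```python
from h import *
p,r=tool();print(p,ctrl.get_obs()["force"])
im,c=snap("wrist","w15.png")
for m in ctrl.mark_of("wrist","nut"): print(m, ray("wrist",*m["position"],0,c))
cv2.imwrite("pics/c25.png",cv2.resize(im[100:340,160:400],(600,600),interpolation=cv2.INTER_CUBIC))
```

```text
[ 0.42799581 -0.02766385  0.13721711] [-0.00275079 -0.16423855  0.0838664 ]
{'position': [67.3, 435.4], 'conf': 0.96} [0.53455498 0.11224594 0.        ]
{'position': [209.3, 275.9], 'conf': 0.74} [ 0.42817909 -0.03293838  0.        ]
```

View pics/c25.png

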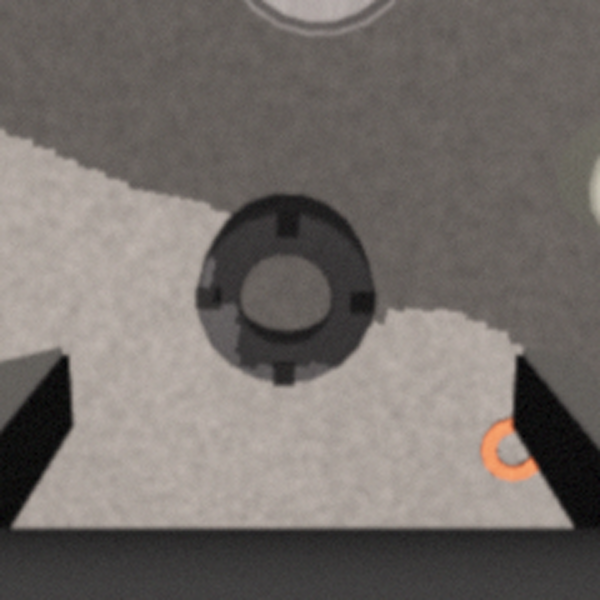

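View pics/w15.png

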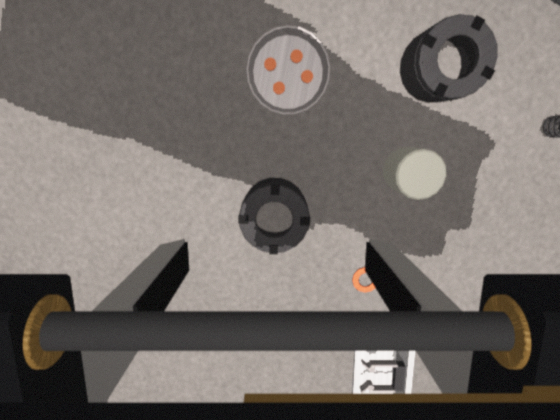

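Run:
```python
from h import *
c=load("w15.png")
P=ray("",219,274.2,.042,c);print(P,"cap",ray("",174,421,.038,c)); print(tool()[0]); to([P[0],P[1],.012])
```

```text
[ 0.42661553 -0.03161445  0.042     ] cap [0.53243165 0.02578348 0.038     ]
[ 0.42814428 -0.02740896  0.13732351]
units xyz [-0.19 -0.12  6.27] tool y dir deg 11.4
```

Request:
carry_out(
  deltas=[
    {"x":-0.2,"y":-0.12,"z":1,"wx":0,"wy":0,"wz":0,"jaw":95},
    {"x":0,"y":0,"z":1,"wx":0,"wy":0,"wz":0,"jaw":95},
    {"x":0,"y":0,"z":1,"wx":0,"wy":0,"wz":0,"jaw":95},
    {"x":0,"y":0,"z":0.6,"wx":0,"wy":0,"wz":0,"jaw":95},
    {"x":0,"y":0,"z":0.3,"wx":0,"wy":0,"wz":0,"jaw":95},
    {"x":0,"y":0,"z":0,"wx":0,"wy":0,"wz":0,"jaw":95},
    {"x":0,"y":0,"z":0,"wx":0,"wy":0,"wz":0,"jaw":95},
  ],
)

```text
time_s: 23.32
ee_pos: [0.4266, -0.0321, 0.0598]
eef_rot: [3.141, 0.0, 1.769]
force: [0.2, -0.2, -0.2]
grip_width: 0.0898
```

Run:
```python
from h import *
im,c=snap("wrist","w16.png"); to([.4266,-.0316,.012])
cv2.imwrite("pics/c26.png",cv2.resize(im[100:340,130:430],(750,600),interpolation=cv2.INTER_CUBIC))
```

```text
units xyz [ 0.03 -0.01  2.41] tool y dir deg 11.4
```

View pics/c26.png

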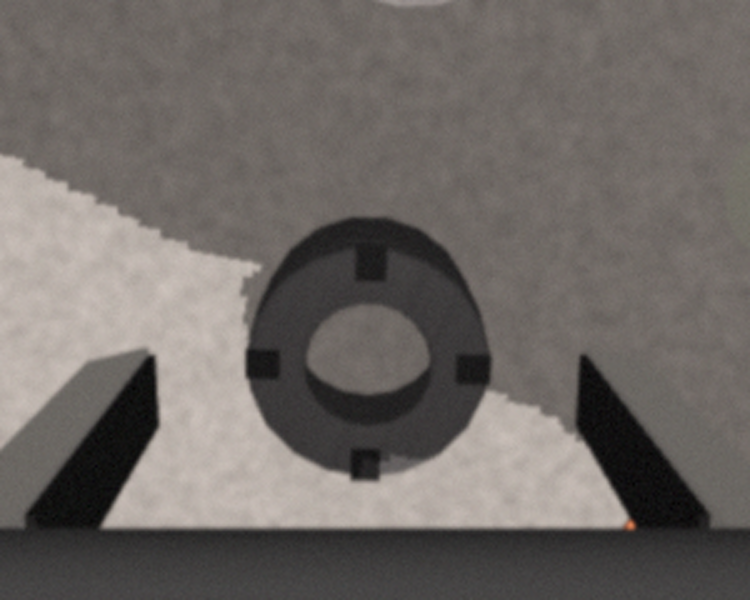

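Request:
carry_out(
  deltas=[
    {"x":0.02,"y":0,"z":1,"wx":0,"wy":0,"wz":0,"jaw":95},
    {"x":0,"y":0,"z":0.8,"wx":0,"wy":0,"wz":0,"jaw":95},
    {"x":0,"y":0,"z":0.6,"wx":0,"wy":0,"wz":0,"jaw":95},
    {"x":0,"y":0,"z":0,"wx":0,"wy":0,"wz":0,"jaw":95},
    {"x":0,"y":0,"z":0,"wx":0,"wy":0,"wz":0,"jaw":50},
    {"x":0,"y":0,"z":0,"wx":0,"wy":0,"wz":0,"jaw":50},
    {"x":0,"y":0,"z":0,"wx":0,"wy":0,"wz":0,"jaw":50},
    {"x":0,"y":0,"z":0,"wx":0,"wy":0,"wz":0,"jaw":50},
    {"x":0,"y":0,"z":0,"wx":0,"wy":0,"wz":0,"jaw":50},
  ],
  squeeze=30,
)

```text
time_s: 24.12
ee_pos: [0.4265, -0.0321, 0.012]
eef_rot: [3.141, 0.0, 1.769]
force: [0.0, 0.2, -0.7]
grip_width: 0.0593
```

Run:
```python
from h import *
print(tool()[0]); to([.5783,.2388,.25])
```

```text
[ 0.42652691 -0.03207605  0.01198521]
units xyz [ 11.78  10.12 -11.9 ] tool y dir deg 11.3
```

Request:
carry_out(
  deltas=[
    {"x":0,"y":0,"z":0,"wx":0,"wy":0,"wz":0,"jaw":40},
    {"x":0,"y":0,"z":0,"wx":0,"wy":0,"wz":0,"jaw":40},
    {"x":0,"y":0,"z":-0.4,"wx":0,"wy":0,"wz":0,"jaw":40},
    {"x":0,"y":0,"z":-0.8,"wx":0,"wy":0,"wz":0,"jaw":40},
    {"x":0,"y":0,"z":-1,"wx":0,"wy":0,"wz":0,"jaw":40},
    {"x":0,"y":0,"z":-1,"wx":0,"wy":0,"wz":0,"jaw":40},
    {"x":0,"y":0,"z":-1,"wx":0,"wy":0,"wz":0,"jaw":40},
    {"x":0,"y":0,"z":-1,"wx":0,"wy":0,"wz":0,"jaw":40},
    {"x":0,"y":0,"z":-1,"wx":0,"wy":0,"wz":0,"jaw":40},
    {"x":0,"y":0,"z":-1,"wx":0,"wy":0,"wz":0,"jaw":40},
    {"x":0,"y":0,"z":-1,"wx":0,"wy":0,"wz":0,"jaw":40},
    {"x":0,"y":0,"z":-1,"wx":0,"wy":0,"wz":0,"jaw":40},
  ],
  squeeze=35,
)

```text
time_s: 25.12
ee_pos: [0.4257, -0.0319, 0.1967]
eef_rot: [-3.141, -0.0, 1.769]
force: [-0.1, 0.4, -3.1]
grip_width: 0.0579
```

Request:
carry_out(
  deltas=[
    {"x":0.3,"y":0.3,"z":-1,"wx":0,"wy":0,"wz":0,"jaw":40},
    {"x":0.7,"y":0.6,"z":-0.8,"wx":0,"wy":0,"wz":0,"jaw":40},
    {"x":1,"y":0.8,"z":0,"wx":0,"wy":0,"wz":0,"jaw":40},
    {"x":1,"y":0.9,"z":0,"wx":0,"wy":0,"wz":0,"jaw":40},
    {"x":1,"y":0.9,"z":0,"wx":0,"wy":0,"wz":0,"jaw":40},
    {"x":1,"y":0.9,"z":0,"wx":0,"wy":0,"wz":0,"jaw":40},
    {"x":1,"y":0.9,"z":0,"wx":0,"wy":0,"wz":0,"jaw":40},
    {"x":1,"y":0.9,"z":0,"wx":0,"wy":0,"wz":0,"jaw":40},
    {"x":1,"y":0.8,"z":0,"wx":0,"wy":0,"wz":0,"jaw":40},
    {"x":1,"y":0.8,"z":0,"wx":0,"wy":0,"wz":0,"jaw":40},
    {"x":0.7,"y":0.6,"z":0,"wx":0,"wy":0,"wz":0,"jaw":40},
    {"x":0.4,"y":0.3,"z":0,"wx":0,"wy":0,"wz":0,"jaw":40},
  ],
)

```text
time_s: 26.12
ee_pos: [0.5572, 0.2019, 0.2311]
eef_rot: [-3.14, -0.0, 1.77]
force: [-1.1, -0.3, -2.7]
grip_width: 0.058
```

Run:
```python
from h import *
print(tool()[0]); to([.5783,.2388,.22])
```

```text
[0.55720088 0.20186175 0.231124  ]
units xyz [1.6  1.4  0.55] tool y dir deg 11.4
```

Request:
carry_out(
  deltas=[
    {"x":0.7,"y":0.6,"z":0,"wx":0,"wy":0,"wz":0,"jaw":40},
    {"x":0.5,"y":0.5,"z":0,"wx":0,"wy":0,"wz":0,"jaw":40},
    {"x":0.4,"y":0.3,"z":0,"wx":0,"wy":0,"wz":0,"jaw":40},
    {"x":0,"y":0,"z":0,"wx":0,"wy":0,"wz":0,"jaw":40},
    {"x":0,"y":0,"z":0,"wx":0,"wy":0,"wz":0,"jaw":40},
    {"x":0,"y":0,"z":0,"wx":0,"wy":0,"wz":0,"jaw":40},
    {"x":0,"y":0,"z":0,"wx":0,"wy":0,"wz":0,"jaw":40},
  ],
)

```text
time_s: 26.7
ee_pos: [0.578, 0.2364, 0.2317]
eef_rot: [3.142, 0.0, 1.768]
force: [-0.8, -0.4, -3.1]
grip_width: 0.0581
```

Run:
```python
from h import *
p,r=tool();print(p); to([.5783,.2388,.21])
im,c=snap("wrist","w17.png")
cv2.imwrite("pics/c27.png",cv2.resize(im[100:340,130:430],(750,600),interpolation=cv2.INTER_CUBIC))
g=lambda P:(proj("",P,c)-[130,100])*2.5
th=np.linspace(0,2*np.pi,73)
def circ(x,y,z,r):
    q=np.array([g([x+r*np.cos(t),y+r*np.sin(t),z]) for t in th]);print(q.min(0).round(),q.max(0).round(),q.mean(0).round())
print("nut");circ(p[0],p[1],p[2]+.03,.029);circ(p[0],p[1],p[2]+.03,.015)
print("noz");circ(.5783,.2388,.19,.004);circ(.5783,.2388,.12,.025)
s,_=snap("scene","s17.png");cv2.imwrite("pics/c28.png",cv2.resize(s[200:320,240:360],(600,600),interpolation=cv2.INTER_CUBIC))
```

```text
[0.57803146 0.23640997 0.23171577]
units xyz [0.11 0.04 1.09] tool y dir deg 11.3
nut
[207. 294.] [529. 593.] [370. 447.]
[285. 371.] [451. 526.] [369. 449.]
noz
[355. 312.] [386. 341.] [370. 327.]
[295. 194.] [444. 340.] [370. 268.]
```

View pics/c27.png

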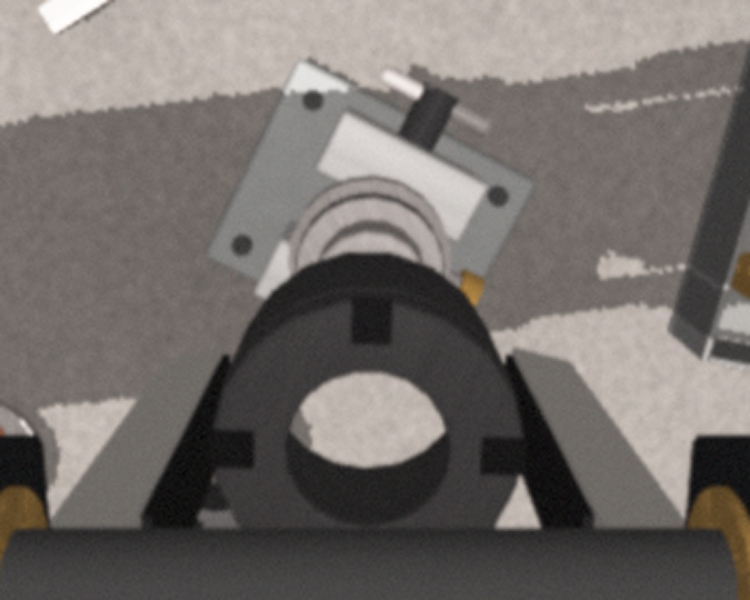

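View pics/c28.png

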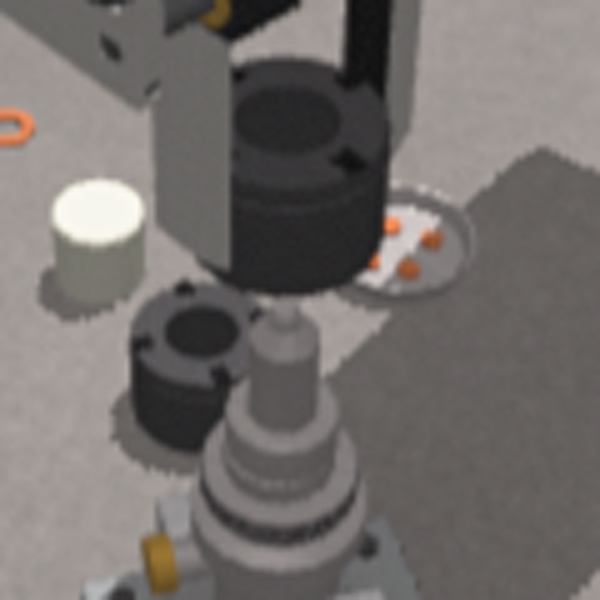

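Request:
carry_out(
  deltas=[
    {"x":0.11,"y":0.05,"z":0.2,"wx":0,"wy":0,"wz":0,"jaw":40},
    {"x":0,"y":0,"z":0.4,"wx":0,"wy":0,"wz":0,"jaw":40},
    {"x":0,"y":0,"z":0.5,"wx":0,"wy":0,"wz":0,"jaw":40},
    {"x":0,"y":0,"z":0.5,"wx":0,"wy":0,"wz":0,"jaw":40},
    {"x":0,"y":0,"z":0.4,"wx":0,"wy":0,"wz":0,"jaw":40},
    {"x":0,"y":0,"z":0,"wx":0,"wy":0,"wz":0,"jaw":40},
    {"x":0,"y":0,"z":0,"wx":0,"wy":0,"wz":0,"jaw":40},
  ],
)

```text
time_s: 27.38
ee_pos: [0.5786, 0.2394, 0.1908]
eef_rot: [-3.14, 0.0, 1.769]
force: [-0.2, 0.6, -3.1]
grip_width: 0.0581
```

Run:
```python
from h import *
p,r=tool();print(p); to([.5783,.2388,.133])
im,c=snap("wrist","w18.png")
cv2.imwrite("pics/c29.png",cv2.resize(im[100:340,130:430],(750,600),interpolation=cv2.INTER_CUBIC))
```

```text
[0.57861959 0.23943216 0.19078829]
units xyz [-0.03 -0.02  2.89] tool y dir deg 11.3
```

View pics/c29.png

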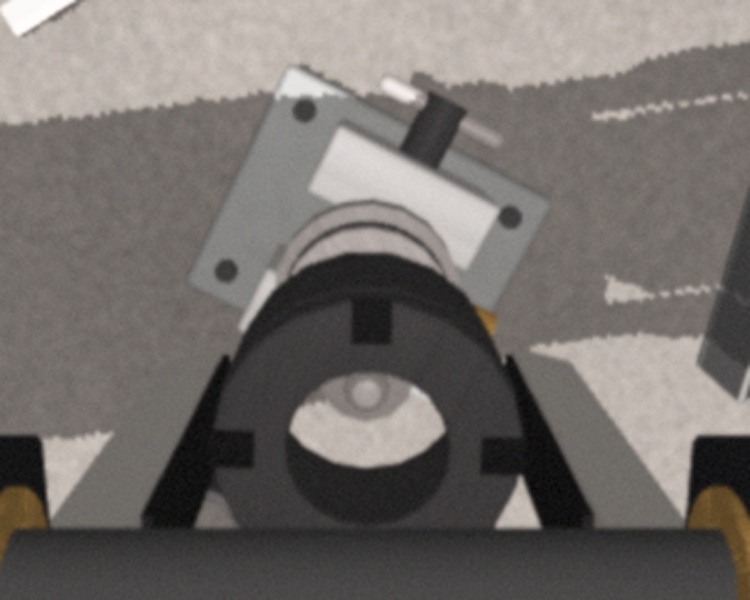

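Request:
carry_out(
  deltas=[
    {"x":-0.03,"y":-0.02,"z":0.3,"wx":0,"wy":0,"wz":0,"jaw":40},
    {"x":0,"y":0,"z":0.4,"wx":0,"wy":0,"wz":0,"jaw":40},
    {"x":0,"y":0,"z":0.4,"wx":0,"wy":0,"wz":0,"jaw":40},
    {"x":0,"y":0,"z":0.4,"wx":0,"wy":0,"wz":0,"jaw":40},
    {"x":0,"y":0,"z":0.3,"wx":0,"wy":0,"wz":0,"jaw":40},
    {"x":0,"y":0,"z":0.1,"wx":0,"wy":0,"wz":0,"jaw":40},
    {"x":0,"y":0,"z":0,"wx":0,"wy":0,"wz":0,"jaw":40},
    {"x":0,"y":0,"z":0,"wx":0,"wy":0,"wz":0,"jaw":40},
  ],
)

```text
time_s: 28.1
ee_pos: [0.5786, 0.2389, 0.1536]
eef_rot: [3.141, -0.0, 1.769]
force: [-0.3, 0.6, -2.9]
grip_width: 0.0578
```

Run:
```python
from h import *
p,r=tool();print(p,ctrl.get_obs()["force"]); to([.5783,.2388,.1325])
im,c=snap("wrist","w19.png")
cv2.imwrite("pics/c30.png",cv2.resize(im[100:340,130:430],(750,600),interpolation=cv2.INTER_CUBIC))
s,_=snap("scene","s19.png");cv2.imwrite("pics/c31.png",cv2.resize(s[200:320,240:360],(600,600),interpolation=cv2.INTER_CUBIC))
```

```text
[0.57861327 0.23889898 0.15359265] [-0.33757797  0.56011533 -2.94117012]
units xyz [-0.   -0.02  1.05] tool y dir deg 11.3
```

View pics/c30.png

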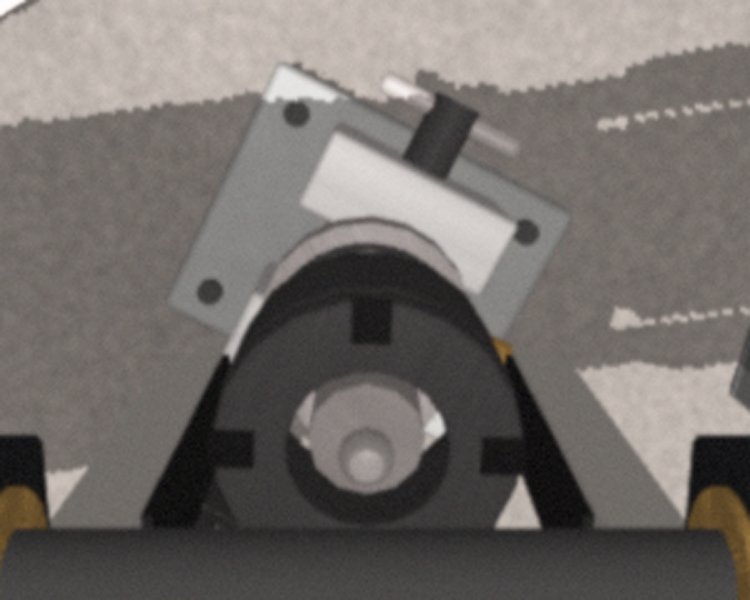

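View pics/c31.png

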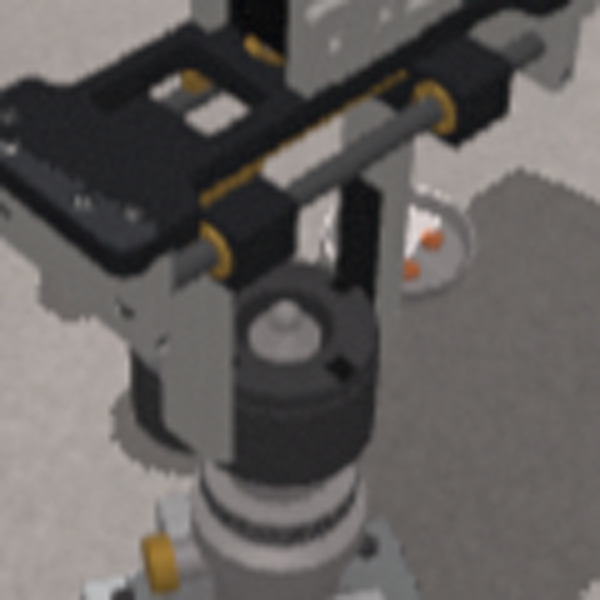

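Request:
carry_out(
  deltas=[
    {"x":0,"y":-0.01,"z":0.3,"wx":0,"wy":0,"wz":0,"jaw":40},
    {"x":0,"y":0,"z":0.3,"wx":0,"wy":0,"wz":0,"jaw":40},
    {"x":0,"y":0,"z":0.2,"wx":0,"wy":0,"wz":0,"jaw":40},
    {"x":0,"y":0,"z":0.1,"wx":0,"wy":0,"wz":0,"jaw":40},
    {"x":0,"y":0,"z":0,"wx":0,"wy":0,"wz":0,"jaw":40},
    {"x":0,"y":0,"z":0,"wx":0,"wy":0,"wz":0,"jaw":40},
  ],
)

```text
time_s: 28.7
ee_pos: [0.5783, 0.2388, 0.1354]
eef_rot: [-3.141, 0.0, 1.769]
force: [0.7, 0.8, -4.0]
grip_width: 0.0581
```

Request:
carry_out(
  deltas=[
    {"x":0,"y":0,"z":0.06,"wx":0,"wy":0,"wz":0,"jaw":40},
    {"x":0,"y":0,"z":0.04,"wx":0,"wy":0,"wz":0,"jaw":40},
    {"x":0,"y":0,"z":0,"wx":0,"wy":0,"wz":0,"jaw":40},
    {"x":0,"y":0,"z":0,"wx":0,"wy":0,"wz":0,"jaw":40},
  ],
)

```text
time_s: 29.03
ee_pos: [0.5783, 0.2388, 0.1335]
eef_rot: [3.142, -0.0, 1.769]
force: [1.7, -0.1, -3.3]
grip_width: 0.0576
```

Request:
carry_out(
  deltas=[
    {"x":0,"y":0,"z":0.04,"wx":0,"wy":0,"wz":0,"jaw":40},
    {"x":0,"y":0,"z":0.04,"wx":0,"wy":0,"wz":0,"jaw":40},
    {"x":0,"y":0,"z":0,"wx":0,"wy":0,"wz":0,"jaw":40},
    {"x":0,"y":0,"z":0,"wx":0,"wy":0,"wz":0,"jaw":40},
  ],
)

```text
time_s: 29.37
ee_pos: [0.5784, 0.2388, 0.1321]
eef_rot: [3.141, -0.0, 1.769]
force: [-0.8, 0.0, 0.4]
grip_width: 0.0578
```

Weight has gone to the holder (fz −3.3 → +0.4): seated. Release and rise.

Request:
carry_out(
  deltas=[
    {"x":0,"y":0,"z":0,"wx":0,"wy":0,"wz":0,"jaw":70},
    {"x":0,"y":0,"z":0,"wx":0,"wy":0,"wz":0,"jaw":80},
    {"x":0,"y":0,"z":0,"wx":0,"wy":0,"wz":0,"jaw":90},
    {"x":0,"y":0,"z":0,"wx":0,"wy":0,"wz":0,"jaw":90},
    {"x":0,"y":0,"z":-0.5,"wx":0,"wy":0,"wz":0,"jaw":90},
    {"x":0,"y":0,"z":-1,"wx":0,"wy":0,"wz":0,"jaw":90},
    {"x":0,"y":0,"z":-1,"wx":0,"wy":0,"wz":0,"jaw":90},
    {"x":0,"y":0,"z":-1,"wx":0,"wy":0,"wz":0,"jaw":90},
    {"x":0,"y":0,"z":-1,"wx":0,"wy":0,"wz":0,"jaw":90},
    {"x":0,"y":0,"z":-0.5,"wx":0,"wy":0,"wz":0,"jaw":90},
    {"x":0,"y":0,"z":0,"wx":0,"wy":0,"wz":0,"jaw":90},
  ],
)

```text
time_s: 30.28
ee_pos: [0.579, 0.239, 0.2348]
eef_rot: [3.137, -0.001, 1.769]
force: [-0.2, -0.1, 0.5]
grip_width: 0.0848
```

Run:
```python
from h import *
p,r=tool();print(p,ctrl.get_obs()["force"]); to([.5324,.0262,.1])
im,c=snap("wrist","w20.png")
cv2.imwrite("pics/c32.png",cv2.resize(im[100:340,130:430],(750,600),interpolation=cv2.INTER_CUBIC))
s,_=snap("scene","s20.png");cv2.imwrite("pics/c33.png",cv2.resize(s[200:320,240:360],(600,600),interpolation=cv2.INTER_CUBIC))
g=lambda P:(proj("",P,c)-[130,100])*2.5
th=np.linspace(0,2*np.pi,73)
def circ(x,y,z,r):
    q=np.array([g([x+r*np.cos(t),y+r*np.sin(t),z]) for t in th]);print(q.min(0).round(),q.max(0).round(),q.mean(0).round())
circ(.5783,.2388,.162,.029);circ(.5783,.2388,.162,.015);circ(.5783,.2388,.178,.011)
```

```text
[0.57900933 0.23903782 0.23478205] [-0.2426362  -0.11271549  0.52232089]
units xyz [-9.98 -4.41  6.71] tool y dir deg 11.3
[265. 207.] [463. 398.] [365. 304.]
[312. 255.] [415. 354.] [364. 305.]
[324. 281.] [404. 358.] [364. 320.]
```

View pics/c32.png

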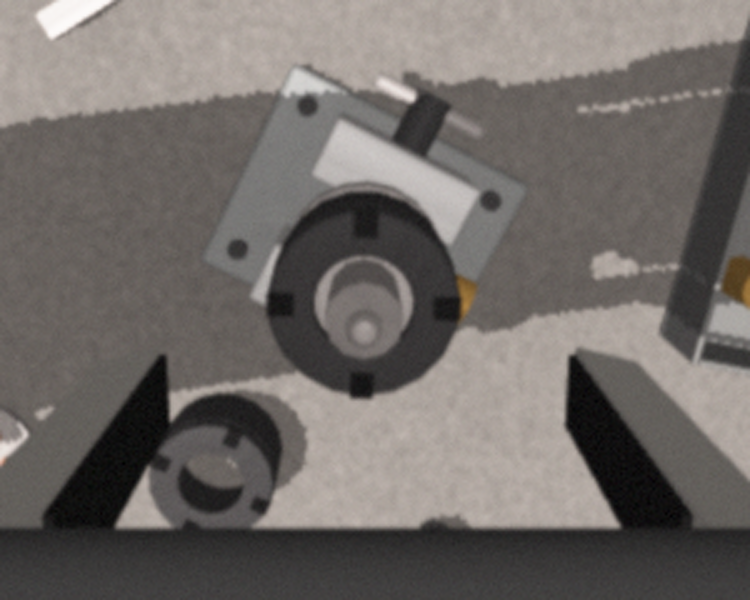

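View pics/c33.png

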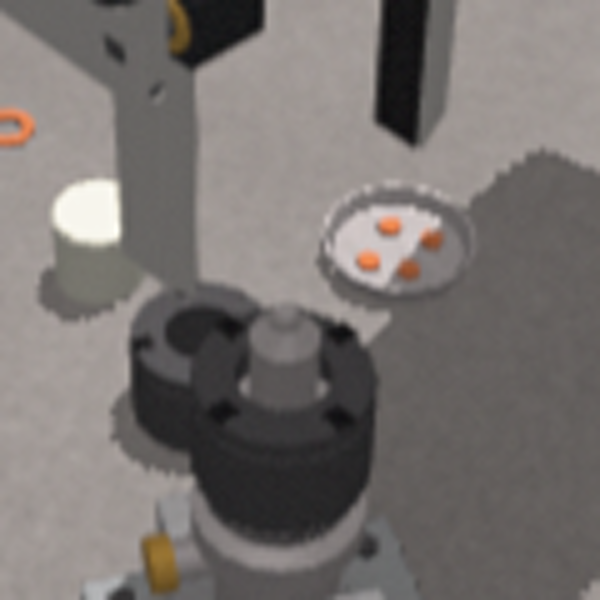

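Request:
carry_out(
  deltas=[
    {"x":-1,"y":-0.4,"z":0,"wx":0,"wy":0,"wz":0,"jaw":90},
    {"x":-1,"y":-0.4,"z":0,"wx":0,"wy":0,"wz":0,"jaw":90},
    {"x":-1,"y":-0.4,"z":0,"wx":0,"wy":0,"wz":0,"jaw":90},
    {"x":-1,"y":-0.4,"z":0,"wx":0,"wy":0,"wz":0,"jaw":90},
    {"x":-1,"y":-0.4,"z":0,"wx":0,"wy":0,"wz":0,"jaw":90},
    {"x":-1,"y":-0.5,"z":0.5,"wx":0,"wy":0,"wz":0,"jaw":90},
    {"x":-1,"y":-0.5,"z":1,"wx":0,"wy":0,"wz":0,"jaw":70},
    {"x":-1,"y":-0.5,"z":1,"wx":0,"wy":0,"wz":0,"jaw":70},
    {"x":-1,"y":-0.5,"z":1,"wx":0,"wy":0,"wz":0,"jaw":70},
    {"x":-1,"y":-0.4,"z":1,"wx":0,"wy":0,"wz":0,"jaw":70},
    {"x":0,"y":0,"z":1,"wx":0,"wy":0,"wz":0,"jaw":70},
    {"x":0,"y":0,"z":0.5,"wx":0,"wy":0,"wz":0,"jaw":70},
  ],
)

```text
time_s: 31.38
ee_pos: [0.5296, 0.0245, 0.1085]
eef_rot: [-3.137, -0.001, 1.767]
force: [-0.1, 0.5, -0.4]
grip_width: 0.0654
```

Request:
carry_out(
  deltas=[
    {"x":0,"y":0,"z":0,"wx":0,"wy":0,"wz":0,"jaw":70},
    {"x":0,"y":0,"z":0,"wx":0,"wy":0,"wz":0,"jaw":70},
    {"x":0,"y":0,"z":0,"wx":0,"wy":0,"wz":0,"jaw":70},
  ],
)

```text
time_s: 31.63
ee_pos: [0.5318, 0.0259, 0.1126]
eef_rot: [3.141, 0.0, 1.77]
force: [0.4, 0.4, 0.3]
grip_width: 0.0651
```

Run:
```python
from h import *
p,r=tool();print(p,ctrl.get_obs()["force"]); to([.5324,.0262,.01])
im,c=snap("wrist","w21.png")
cv2.imwrite("pics/c34.png",cv2.resize(im[100:340,130:430],(750,600),interpolation=cv2.INTER_CUBIC))
g=lambda P:(proj("",P,c)-[130,100])*2.5
th=np.linspace(0,2*np.pi,73)
q=np.array([g([.5324+.02*np.cos(t),.0262+.02*np.sin(t),.038]) for t in th]);print(q.min(0).round(),q.max(0).round(),q.mean(0).round())
```

```text
[0.53183381 0.02591669 0.11263311] [0.44214265 0.36752527 0.34189779]
units xyz [0.01 0.03 5.13] tool y dir deg 11.4
[301. 236.] [437. 367.] [370. 302.]
```

View pics/c34.png

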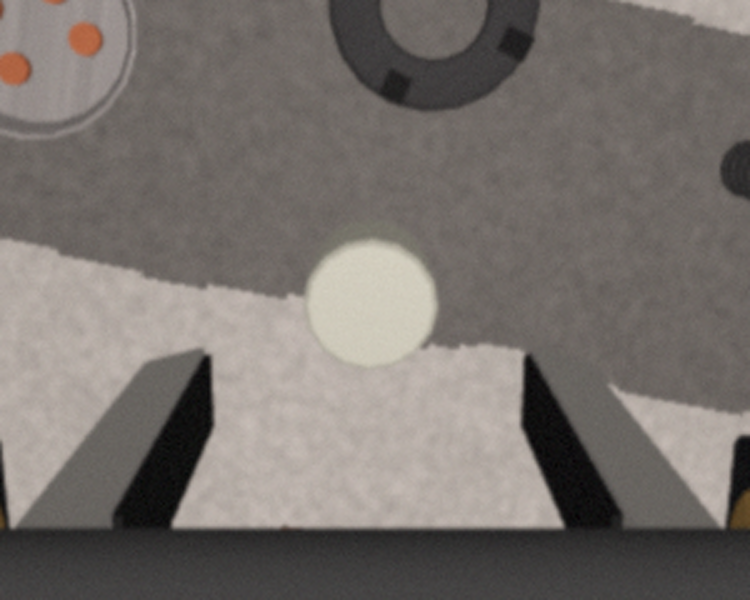

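Request:
carry_out(
  deltas=[
    {"x":0,"y":0.03,"z":1,"wx":0,"wy":0,"wz":0,"jaw":70},
    {"x":0,"y":0,"z":1,"wx":0,"wy":0,"wz":0,"jaw":70},
    {"x":0,"y":0,"z":1,"wx":0,"wy":0,"wz":0,"jaw":70},
    {"x":0,"y":0,"z":1,"wx":0,"wy":0,"wz":0,"jaw":70},
    {"x":0,"y":0,"z":0.8,"wx":0,"wy":0,"wz":0,"jaw":70},
    {"x":0,"y":0,"z":0.3,"wx":0,"wy":0,"wz":0,"jaw":70},
    {"x":0,"y":0,"z":0,"wx":0,"wy":0,"wz":0,"jaw":60},
    {"x":0,"y":0,"z":0,"wx":0,"wy":0,"wz":0,"jaw":55},
    {"x":0,"y":0,"z":0,"wx":0,"wy":0,"wz":0,"jaw":55},
  ],
  squeeze=8,
)

```text
time_s: 32.43
ee_pos: [0.5328, 0.0256, 0.0112]
eef_rot: [3.14, 0.0, 1.769]
force: [0.2, 0.2, -0.3]
grip_width: 0.0525
```

Request:
carry_out(
  deltas=[
    {"x":0,"y":0,"z":0,"wx":0,"wy":0,"wz":0,"jaw":30},
    {"x":0,"y":0,"z":0,"wx":0,"wy":0,"wz":0,"jaw":30},
    {"x":0,"y":0,"z":0,"wx":0,"wy":0,"wz":0,"jaw":30},
    {"x":0,"y":0,"z":0,"wx":0,"wy":0,"wz":0,"jaw":30},
  ],
  squeeze=8,
)

```text
time_s: 32.77
ee_pos: [0.5324, 0.0255, 0.0106]
eef_rot: [3.14, 0.0, 1.769]
force: [-0.6, 0.6, 6.6]
grip_width: 0.0401
```

Run:
```python
from h import *
p,r=tool();print(p,ctrl.get_obs()["grip_width"]); to([.5783,.2388,.22])
im,c=snap("wrist","w22.png")
```

```text
[0.53242047 0.02552004 0.01058472] 0.04012242023029411
units xyz [ 10.     4.36 -10.47] tool y dir deg 11.3
```

View pics/w22.png

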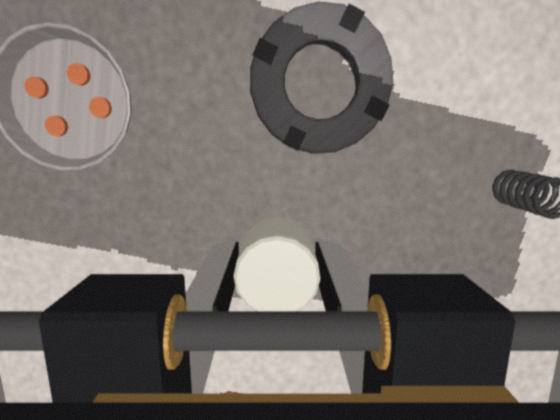

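Request:
carry_out(
  deltas=[
    {"x":0,"y":0,"z":-0.4,"wx":0,"wy":0,"wz":0,"jaw":30},
    {"x":0,"y":0,"z":-0.8,"wx":0,"wy":0,"wz":0,"jaw":30},
    {"x":0,"y":0,"z":-1,"wx":0,"wy":0,"wz":0,"jaw":30},
    {"x":0,"y":0,"z":-1,"wx":0,"wy":0,"wz":0,"jaw":30},
    {"x":0,"y":0,"z":-1,"wx":0,"wy":0,"wz":0,"jaw":30},
    {"x":0,"y":0,"z":-1,"wx":0,"wy":0,"wz":0,"jaw":30},
    {"x":0,"y":0,"z":-1,"wx":0,"wy":0,"wz":0,"jaw":30},
    {"x":0,"y":0,"z":-1,"wx":0,"wy":0,"wz":0,"jaw":30},
    {"x":0,"y":0,"z":-1,"wx":0,"wy":0,"wz":0,"jaw":30},
    {"x":0,"y":0,"z":-1,"wx":0,"wy":0,"wz":0,"jaw":30},
    {"x":0,"y":0,"z":-1,"wx":0,"wy":0,"wz":0,"jaw":30},
    {"x":0,"y":0,"z":-0.7,"wx":0,"wy":0,"wz":0,"jaw":30},
  ],
  squeeze=12,
)

```text
time_s: 33.82
ee_pos: [0.532, 0.0255, 0.2303]
eef_rot: [3.14, 0.0, 1.769]
force: [0.1, 0.1, -0.6]
grip_width: 0.0402
```

Request:
carry_out(
  deltas=[
    {"x":0.5,"y":0.2,"z":0,"wx":0,"wy":0,"wz":0,"jaw":30},
    {"x":1,"y":0.4,"z":0,"wx":0,"wy":0,"wz":0,"jaw":30},
    {"x":1,"y":0.4,"z":0,"wx":0,"wy":0,"wz":0,"jaw":30},
    {"x":1,"y":0.4,"z":0,"wx":0,"wy":0,"wz":0,"jaw":30},
    {"x":1,"y":0.5,"z":0,"wx":0,"wy":0,"wz":0,"jaw":30},
    {"x":1,"y":0.5,"z":0,"wx":0,"wy":0,"wz":0,"jaw":30},
    {"x":1,"y":0.5,"z":0,"wx":0,"wy":0,"wz":0,"jaw":30},
    {"x":1,"y":0.5,"z":0,"wx":0,"wy":0,"wz":0,"jaw":30},
    {"x":1,"y":0.4,"z":0,"wx":0,"wy":0,"wz":0,"jaw":30},
    {"x":0.8,"y":0.3,"z":0,"wx":0,"wy":0,"wz":0,"jaw":30},
    {"x":0.5,"y":0.2,"z":0,"wx":0,"wy":0,"wz":0,"jaw":30},
    {"x":0.2,"y":0.06,"z":0,"wx":0,"wy":0,"wz":0,"jaw":30},
  ],
)

```text
time_s: 34.82
ee_pos: [0.5777, 0.2405, 0.2268]
eef_rot: [-3.14, 0.0, 1.77]
force: [-0.8, -0.5, 0.1]
grip_width: 0.0399
```

Request:
carry_out(
  deltas=[
    {"x":0,"y":0,"z":0,"wx":0,"wy":0,"wz":0,"jaw":30},
    {"x":0,"y":0,"z":0,"wx":0,"wy":0,"wz":0,"jaw":30},
    {"x":0,"y":0,"z":0,"wx":0,"wy":0,"wz":0,"jaw":30},
    {"x":0,"y":0,"z":0,"wx":0,"wy":0,"wz":0,"jaw":30},
  ],
)

```text
time_s: 35.15
ee_pos: [0.5782, 0.238, 0.228]
eef_rot: [3.141, 0.0, 1.768]
force: [-0.4, 0.2, -0.2]
grip_width: 0.04
```

Run:
```python
from h import *
p,r=tool();print(p,ctrl.get_obs()["force"]); to([.5783,.2388,.172])
im,c=snap("wrist","w23.png")
cv2.imwrite("pics/c35.png",cv2.resize(im[100:340,130:430],(750,600),interpolation=cv2.INTER_CUBIC))
g=lambda P:(proj("",P,c)-[130,100])*2.5
th=np.linspace(0,2*np.pi,73)
def circ(x,y,z,r):
    q=np.array([g([x+r*np.cos(t),y+r*np.sin(t),z]) for t in th]);print(q.min(0).round(),q.max(0).round(),q.mean(0).round())
circ(p[0],p[1],p[2]+.0275,.02);circ(.5783,.2388,.162,.029)
s,_=snap("scene","s23.png");cv2.imwrite("pics/c36.png",cv2.resize(s[190:310,240:360],(600,600),interpolation=cv2.INTER_CUBIC))
```

```text
[0.5781851  0.23798771 0.22801109] [-0.44478993  0.20415128 -0.23630215]
units xyz [0.04 0.01 2.8 ] tool y dir deg 11.3
[259. 340.] [477. 543.] [369. 443.]
[266. 207.] [470. 404.] [370. 307.]
```

View pics/c35.png

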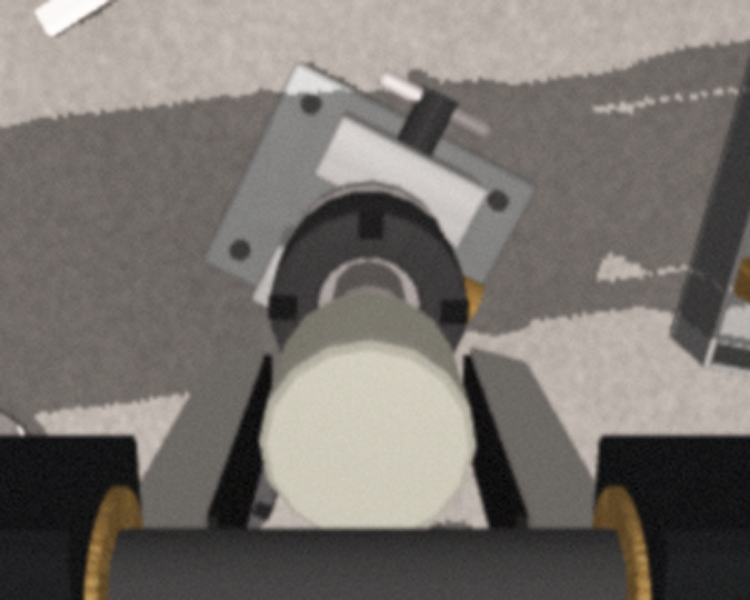

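View pics/c36.png

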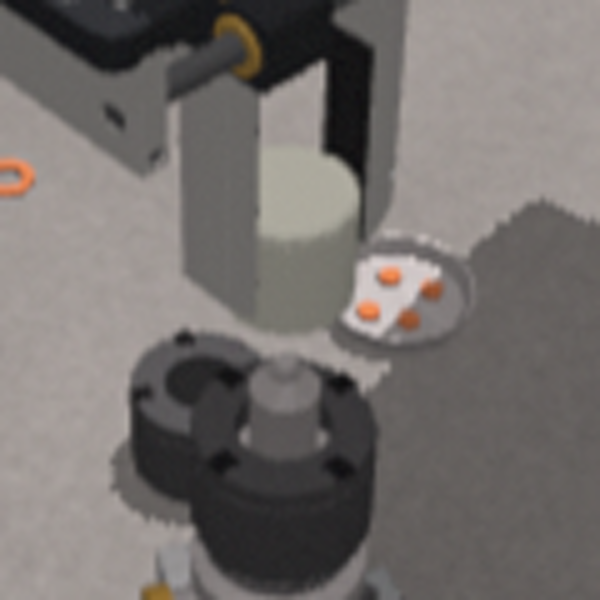

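Request:
carry_out(
  deltas=[
    {"x":0.04,"y":0.01,"z":0.2,"wx":0,"wy":0,"wz":0,"jaw":30},
    {"x":0,"y":0,"z":0.4,"wx":0,"wy":0,"wz":0,"jaw":30},
    {"x":0,"y":0,"z":0.4,"wx":0,"wy":0,"wz":0,"jaw":30},
    {"x":0,"y":0,"z":0.4,"wx":0,"wy":0,"wz":0,"jaw":30},
    {"x":0,"y":0,"z":0.4,"wx":0,"wy":0,"wz":0,"jaw":30},
    {"x":0,"y":0,"z":0.4,"wx":0,"wy":0,"wz":0,"jaw":30},
    {"x":0,"y":0,"z":0.2,"wx":0,"wy":0,"wz":0,"jaw":30},
    {"x":0,"y":0,"z":0.1,"wx":0,"wy":0,"wz":0,"jaw":30},
    {"x":0,"y":0,"z":0,"wx":0,"wy":0,"wz":0,"jaw":30},
    {"x":0,"y":0,"z":0,"wx":0,"wy":0,"wz":0,"jaw":30},
    {"x":0,"y":0,"z":0,"wx":0,"wy":0,"wz":0,"jaw":30},
  ],
)

```text
time_s: 36.17
ee_pos: [0.5783, 0.2397, 0.1783]
eef_rot: [3.141, -0.0, 1.769]
force: [0.5, -0.0, 0.2]
grip_width: 0.0403
```

Request:
carry_out(
  deltas=[
    {"x":0,"y":0,"z":0.05,"wx":0,"wy":0,"wz":0,"jaw":30},
    {"x":0,"y":0,"z":0.05,"wx":0,"wy":0,"wz":0,"jaw":30},
    {"x":0,"y":0,"z":0,"wx":0,"wy":0,"wz":0,"jaw":30},
    {"x":0,"y":0,"z":0,"wx":0,"wy":0,"wz":0,"jaw":30},
  ],
)

```text
time_s: 36.5
ee_pos: [0.5782, 0.2396, 0.1758]
eef_rot: [-3.142, -0.0, 1.769]
force: [-0.1, 0.0, -0.3]
grip_width: 0.04
```

Run:
```python
from h import *
p,r=tool();print(p,ctrl.get_obs()["force"])
s,_=snap("scene","s24.png");cv2.imwrite("pics/c37.png",cv2.resize(s[190:310,240:360],(600,600),interpolation=cv2.INTER_CUBIC))
```

```text
[0.57815313 0.23956481 0.17584266] [-0.09294496  0.02977772 -0.2906137 ]
```

View pics/c37.png

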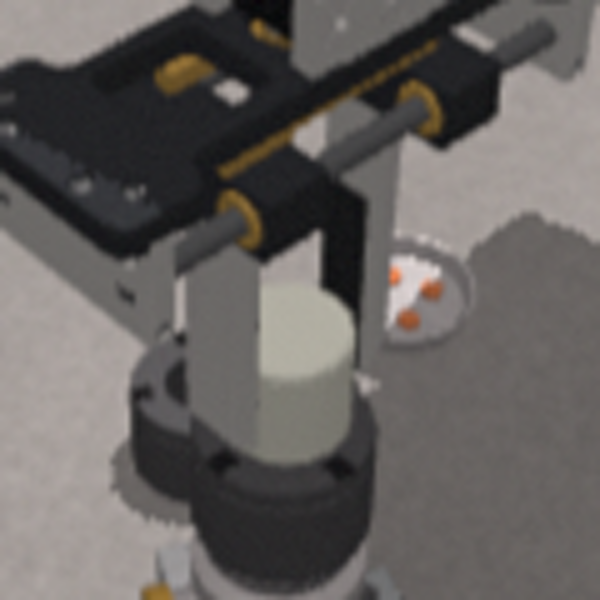

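Over the tip, no contact yet (about 3 mm to go).

Request:
carry_out(
  deltas=[
    {"x":-0.04,"y":0,"z":0.05,"wx":0,"wy":0,"wz":0,"jaw":30},
    {"x":0,"y":0,"z":0.05,"wx":0,"wy":0,"wz":0,"jaw":30},
    {"x":0,"y":0,"z":0.04,"wx":0,"wy":0,"wz":0,"jaw":30},
    {"x":0,"y":0,"z":0,"wx":0,"wy":0,"wz":0,"jaw":30},
    {"x":0,"y":0,"z":0,"wx":0,"wy":0,"wz":0,"jaw":30},
  ],
)

```text
time_s: 36.97
ee_pos: [0.5783, 0.2388, 0.1729]
eef_rot: [-3.141, 0.0, 1.769]
force: [-0.0, -0.2, -0.6]
grip_width: 0.0403
```

Request:
carry_out(
  deltas=[
    {"x":0,"y":0,"z":0.04,"wx":0,"wy":0,"wz":0,"jaw":30},
    {"x":0,"y":0,"z":0,"wx":0,"wy":0,"wz":0,"jaw":30},
    {"x":0,"y":0,"z":0,"wx":0,"wy":0,"wz":0,"jaw":30},
  ],
)

```text
time_s: 37.22
ee_pos: [0.5783, 0.2388, 0.1722]
eef_rot: [-3.142, 0.0, 1.769]
force: [-0.2, 0.1, 0.1]
grip_width: 0.0403
```

Request:
carry_out(
  deltas=[
    {"x":0,"y":0,"z":0,"wx":0,"wy":0,"wz":0,"jaw":50},
    {"x":0,"y":0,"z":0,"wx":0,"wy":0,"wz":0,"jaw":65},
    {"x":0,"y":0,"z":0,"wx":0,"wy":0,"wz":0,"jaw":80},
    {"x":0,"y":0,"z":0,"wx":0,"wy":0,"wz":0,"jaw":80},
    {"x":0,"y":0,"z":-0.5,"wx":0,"wy":0,"wz":0,"jaw":80},
    {"x":0,"y":0,"z":-1,"wx":0,"wy":0,"wz":0,"jaw":80},
    {"x":0,"y":0,"z":-1,"wx":0,"wy":0,"wz":0,"jaw":80},
    {"x":0,"y":0,"z":-1,"wx":0,"wy":0,"wz":0,"jaw":80},
    {"x":0,"y":0,"z":-0.5,"wx":0,"wy":0,"wz":0,"jaw":80},
    {"x":0,"y":0,"z":0,"wx":0,"wy":0,"wz":0,"jaw":80},
    {"x":0,"y":0,"z":0,"wx":0,"wy":0,"wz":0,"jaw":80},
    {"x":0,"y":0,"z":0,"wx":0,"wy":0,"wz":0,"jaw":80},
  ],
)

```text
time_s: 38.22
ee_pos: [0.578, 0.2387, 0.2509]
eef_rot: [-3.14, 0.0, 1.769]
force: [0.9, 0.7, 0.7]
grip_width: 0.0755
```

Run:
```python
from h import *
p,r=tool();print(p,ctrl.get_obs()["force"])
im,c=snap("wrist","w25.png")
s,cs=snap("scene","s25.png")
a=cv2.resize(im[100:340,150:390],(400,400),interpolation=cv2.INTER_CUBIC)
b=cv2.resize(s[210:310,240:340],(400,400),interpolation=cv2.INTER_CUBIC)
cv2.imwrite("pics/c38.png",np.hstack([a,b]))
g=lambda P:(proj("",P,c)-[150,100])*400/240
th=np.linspace(0,2*np.pi,73)
q=np.array([g([.5783+.02*np.cos(t),.2388+.02*np.sin(t),.2]) for t in th]);print(q.min(0).round(),q.max(0).round())
t,_=snap("top","t25.png");cv2.imwrite("pics/c39.png",cv2.resize(t[120:190,330:450],(780,455),interpolation=cv2.INTER_CUBIC))
```

```text
[0.57795725 0.23868296 0.2508908 ] [0.86223042 0.67332726 0.6677629 ]
[163. 168.] [262. 263.]
```

View pics/c38.png

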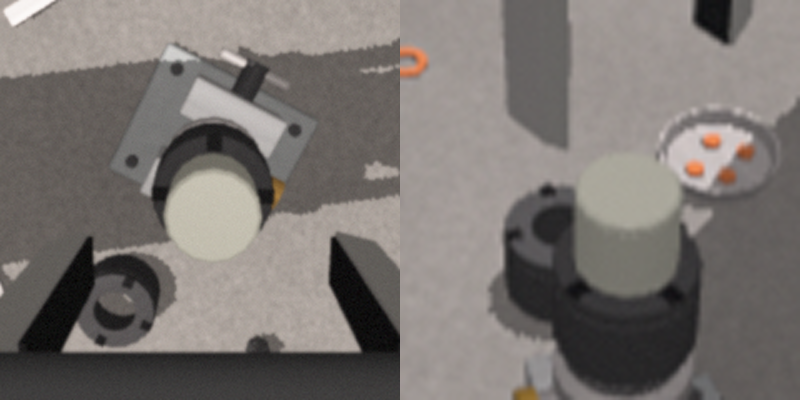

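View pics/c39.png

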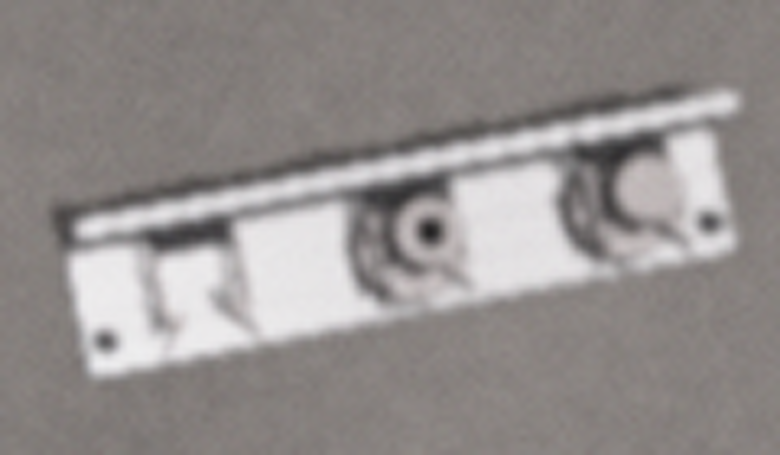

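The cap sits square on the nut: in the wrist view its top spans columns 164–262 and rows 166–261, against a predicted 163–262 and 168–263. The two blunt nozzles look exactly as they did at the start. Handing in.

Run:
```python
from station import ctrl
print(ctrl.hand_in(), ctrl.get_obs()["time_s"])
```

```text
the job is handed in; nothing more can be done
the job is handed in; nothing more can be done
```

I built the injector in the order given and handed it in at about 38 s of the 104 s allowed. The hand-in gives no verdict, so the result rests on my own checks.

- **Parts:** the distance plate went on first. The long nozzle came next, pulled level from the clip nearest the holder, then the cap nut and the dust cap. The nut was the one farthest to the robot's right at the start, at top-image pixel row 227, column 296.
- **Placing:** each part was lowered until the wrist force showed its weight taken, then released. For the plate and the cap that change was close to the sensor noise, so there I relied mainly on height.
- **Last checks:** in the pictures after each release the part stood upright. The nozzle tip, the nut rim and the cap top came within about 1 mm of their predicted places. The two blunt nozzles look unmoved in the last top picture, and the gripper is open and clear above the stack.
- **What disagreed:** the first positions from the scene and top cameras differed by up to about 12 mm. I used the wrist camera for every grasp and placing instead. The first move calls were refused because every row must carry all its fields; that cost no arm motion.

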